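Unpack the brass vase

TASK

Unpack the square brass vase: draw the wooden yoke that locks its neck straight up out of the crate, keeping it level until it is clear, and put it in the upturned lid beside the other yoke. Then lift the vase out, lay it on its side on the table and let go, and take it again so as to stand it gently upright, mouth up, in the middle of the dark wooden stand and square with it. Leave everything else where it is.

Things in the scene. Friction and masses are not known exactly. Their poses are not given: they have to be found in the camera images.
- crate: open plywood transit crate, fixed: outside 186 mm long (x), 144 wide (y), 60 high; inside 166 x 124 mm, floor 8 mm thick. Origin: centre of its underside; z up. The vase lies on its floor along x, mouth to +x, between 30 mm high cork bolsters beside foot and mouth (2 to 3 mm play)
- channel (a point): floor of the crate between its yoke channels, 30 mm from the crate's middle towards +x, axes as the crate's. Two upright cleats on each side wall (each 10 mm along x, standing 10 mm in from the wall, up to the rim, 52 mm above the floor) form vertical channels 27 mm wide along x for the yoke's ends
- yoke_mid (a point): wooden yoke across the vase's neck: board 121 mm wide (y), 24 thick (x), 95 high (z up), about 160 g, with a notch 38 wide and 44 high in its lower edge. Its ends sit in the crate's channels with 1.5 mm play, so it comes out only straight up, by over 52 mm; it stands 43 mm above the crate's rim. This point is its centre, 47.5 mm above its foot
- vase_mid (a point): square vase of dull old brass, 147 mm long along x (foot at -75, mouth at +72 mm): foot plate and shoulder band (at x = 0) 50 mm square, body between them 37 to 47 wide, neck 30 mm square from x = +10 to +50 mm, mouth collar 36 mm square; about 450 g, balance point 15 to 20 mm footwards of x = 0. Lies flat on any side with its axis 25 mm up. This point: on the axis, 75 mm from the foot's underside
- lid: the crate's plywood lid, upturned on the table as a tray, fixed: 186 mm long (x), 144 mm wide (y), rim 26 mm high and 8 mm thick, floor 8 mm thick. Origin at the centre of its underside. Another yoke stands in it along its x at y = +44 mm (32 to 56 mm)
- lid_free (a point): middle of the free part of the lid's floor (top of the floor, at y = -18 mm in the lid's frame; the free part runs from y = -64 to +32 mm and x = -85 to +85 mm); axes as the lid's
- stand_top (a point): centre of the top of the dark hardwood vase stand, 96 mm square, 26 mm high, fixed; x and y along its sides
- yoke_b_mid (a point): the other yoke, 121 (y) x 24 (x) x 95 mm, standing in the lid; leave it there. Centre, half-way up
- goblet: brass stemmed goblet, 106 mm tall, 66 mm across its rim; origin at the centre of its foot. Leave it where it is
- bowl: round brass bowl, 96 mm across, 45 mm tall; origin at the centre of its underside. Leave it where it is
- kettle: small dark cast kettle with a bail handle, 104 mm across the body, spout reaching 84 mm from its centre along its -y, 126 mm tall; origin at the centre of its underside. Leave it where it is
- dish: pewter-grey round dish, 140 mm across, 16 mm tall; origin at the centre of its underside. Leave it where it is
- candlestick: brass candlestick, 130 mm tall, foot 68 mm across; origin at the centre of its foot. Leave it where it is
- prybar: flat steel pry bar lying along its x axis, 205 mm long, 24 mm wide, about 20 mm high at its bent end; origin at mid-length on its underside. Leave it where it is
There are look-alikes about, which are no part of the job. Leave any red look-alike of the part that bears vase_mid alone.

How it is judged:
On the way, in this order (a step that is already met when the one before it is completed fails the run):
1. the yoke is drawn straight up, level, until clear of the crate's cleats (z of yoke_mid in the frame of crate above 0.11 m and y of yoke_mid in the frame of crate between -0.02 and 0.02 m and x of yoke_mid in the frame of crate between 0.01 and 0.05 m and angle between yoke_mid's own z axis and vertical below 0.26 rad), for 0.05 s.
2. the yoke is put down in the free part of the upturned lid and let go (x of yoke_mid in the frame of lid between -0.06 and 0.06 m and y of yoke_mid in the frame of lid between -0.055 and 0.028 m and height (world z) of yoke_mid below 0.066 m and contact force between the fingers and yoke below 0.1 N and linear speed of yoke below 0.02 m/s and angular speed of yoke below 0.1 rad/s), for 0.2 s.
3. the vase is lifted out of the crate (z of vase_mid in the frame of crate above 0.09 m), for 0.05 s.
4. the vase is laid on its side on the table and let go (height (world z) of vase_mid below 0.035 m and angle between vase_mid's own x axis and vertical above 1.4 rad and contact force between vase and table above 1 N and contact force between the fingers and vase below 0.1 N and linear speed of vase below 0.03 m/s), for 0.1 s.
At the end, for the whole second after the job is handed in: The yoke rests released on the free part of the lid's floor; the vase stands released and still on the stand, mouth up, upright within 3.5 degrees, its axis within 15 mm of the stand's middle and its sides within 10 degrees of parallel to the stand's (all of step 2 and linear speed of vase below 0.02 m/s and angular speed of vase below 0.1 rad/s and contact force between the fingers and vase below 0.1 N and angle between vase_mid's own x axis and vertical below 0.06 rad and horizontal distance between vase_mid and stand_top below 0.015 m and z of vase_mid in the frame of stand_top between 0.07 and 0.08 m and (angle between the y axis of vase_mid and the x axis of stand_top, either way round below 0.17 rad or angle between the y axis of vase_mid and the y axis of stand_top, either way round below 0.17 rad)); the robot touches nothing.
It fails at once if the yoke is tipped while still in the crate's channels (z of yoke_mid in the frame of crate below 0.104 m and y of yoke_mid in the frame of crate between -0.02 and 0.02 m and x of yoke_mid in the frame of crate between 0.01 and 0.05 m and angle between yoke_mid's own z axis and vertical above 0.26 rad).
It fails at once if the vase is dropped or knocked over (moves at over 0.4 m/s with no finger on it) (contact force between the fingers and vase below 0.1 N and linear speed of vase above 0.4 m/s).
It fails at once if another thing on the table or in the lid is pushed out of place (more than 20 mm) or tipped over (distance of any of goblet, bowl, kettle, dish, candlestick, prybar, yoke_b_mid from where it was at the start of the episode above 0.02 m or angle between any of goblet, candlestick, kettle, bowl's own z axis and vertical above 0.35 rad).
It also fails if it takes over 72 s, if anything falls off the work surface, if the arm or the gripper's body presses on something with over 40 N, if the wrist force passes 120 N, or if a joint passes its speed limit or range.

ROBOT

A 6-joint arm with a two-finger parallel gripper is mounted at the origin on the work surface. World frame = base frame: x ahead of the robot, y to its left, z up, the work surface at z = 0. Lengths are in m, angles in rad, forces in N, time in s.
With the tool pointing down it reaches from about 0.225 to 0.875 m from the base axis. Payload 3.4 kg.
Tool frame: the origin (TCP) lies midway between the tips of the shut fingers; the grasp point (between the pads) lies 19 mm behind it; x points along the fingers, z is the direction in which the jaws open and shut, and the axes are right-handed (so a half turn about x gives the same grasp; the last joint's range is limited). The gripper opens to 85 mm and grips with 20 to 120 N. Pads are 22 mm wide; open, the fingers measure 114 mm over their backs; the gripper's body (76 mm by 85 mm) begins 54 mm behind the grasp point. The pads swing forward as they close: fully open they stand 13 mm farther back than shut.
Start: joints at [-1.274, 0.276, 1.505, -0, 1.361, -0.121], TCP at [0.233, -0.526, 0.2] pointing down, gripper open.
Joint ranges: [-2.89, 2.89], [-0.75, 2.08], [0.22, 2.7], [-1.18, 4.32], [0.11, 2.71], [-2.7, 2.7]. Speed limits (rad/s): [2.57, 2.57, 3.14, 3.14, 3.14, 3.14].

INTERFACE

Orientations are given as a unit quaternion [w, x, y, z].
In Python, from rig import manip, eyes gives the robot as it stands. The module is installed in compiled form; this text tells all that it offers.
- The arm moves only by the shell command python3 -m crank 'ROWS' [FORCE]. ROWS is JSON, a list of rows, each a list of 7 numbers: the shift along the tool's x, y, z in cm, then the turn, a rotation vector about the tool's x, y, z in degrees, then the finger opening in cm, from 0 to 8.54. A call has 1 to 5 rows; each row is the pose to reach, as a shift and turn from the pose commanded when the call began, along the tool's axes at that moment; what a row does not reach only later rows make up. A row lasts 1/8 s, in which the tool goes at most 62.5 mm and 10.7 degrees, less where a joint would pass 70% of its speed; a pose out of reach is approached as far as the arm can. A call with a gripper value outside its range is refused whole. The fingers move at their own pace and stop on an object; FORCE is the grip in N (left out, the last holds). Time passes only in rows, so rows that repeat a pose let the fingers close. It gives the time, the measured TCP pose, the force and the opening at its end, in the units of the state.
- manip.get_state(): the state, without advancing time (a new reading comes with each control period).
- eyes.get_image(name): name is "scene" or "top" or "wrist"; returns a dict with "color" (384x512x3 uint8, blue, green, red), "z_map" (384x512 float32, m along the optical axis (not along the pixel's ray), 0 where there is no reading), "vertical_fov" (degrees; the focal length in pixels is half the picture's height over the tangent of half this angle, whatever the lens; pixels are square), "cx", "cy" (the principal point, pixels), "eye" and "attitude" of the camera in the world. Camera axes: x right, y up, looking along -z (the intrinsics and any distortion apply to the point x, -y, -z); pixel columns grow to the right and rows downward; lengths in m; the calibration is good to about 2 mm. A picture is of the moment at which its call begins.
- manip.sign_off(): hands the job in, once; it reports no verdict.
The state is a dict: "clock": time; "qpos": joint angles; "qd": joint speeds; "effort": joint torques, N m; "position": TCP position; "ee_rot": TCP orientation; "contact_force": force on the tool from outside, world axes, zero at the start; "moment": the same for the moment, N m; "width": finger opening in m.
Only numpy, scipy, OpenCV 4.12 (cv2) and the standard library are available. Lean on these libraries where they do the work, as an engineer would, in place of code of your own. Each camera call takes 0.05 s, during which the arm holds its last target.

## Working session

There is one attempt and no reset: what is moved stays moved. The work goes in short steps, Python scripts to look and compute and a shell command to move; the robot and the scene stay as the last step left them, time stands still between calls to the robot, and variables do not carry over. Pictures are saved under pics/ and viewed, and the job is handed in when it is done.

```bash
ls; mkdir -p pics
python3 - <<'E'
from rig import manip, eyes
import cv2
print(manip.get_state())
for n in ["scene","top","wrist"]:
    d=eyes.get_image(n); cv2.imwrite(f"pics/{n}0.png",d["color"]); print(n,{k:v for k,v in d.items() if k not in("color","z_map")}, d["z_map"].min(), d["z_map"].max())
E
```

```text
pics
{'clock': 0.0, 'qpos': array([-1.27399847e+00,  2.76607559e-01,  1.50615417e+00,  3.00687276e-05,
        1.36070425e+00, -1.20998105e-01]), 'qd': array([ 0.00027445, -0.00078675,  0.00059527,  0.00105779,  0.00124003,
       -0.00082453]), 'effort': array([-5.59650562e-04, -4.16779482e+01, -2.45801872e+01, -2.06338650e-04,
        1.10273532e-02, -5.41180754e-06]), 'position': array([ 0.23313569, -0.52496446,  0.19942423]), 'ee_rot': array([ 0.59231857,  0.38587412,  0.59332049, -0.38500736]), 'contact_force': array([0.10246645, 0.31311035, 0.75275335]), 'moment': array([ 0.00760759, -0.02410004, -0.00491201]), 'width': 0.08569822436042288}
scene {'vertical_fov': 47.987691185190954, 'cx': 251.71128452307954, 'cy': 197.89870546103262, 'eye': array([ 1.16996041, -0.70964588,  1.05564737]), 'attitude': array([0.85705206, 0.35221017, 0.13920608, 0.34932997])} 0.0 3.8835433
top {'vertical_fov': 42.568297430747855, 'cx': 258.10967555813517, 'cy': 194.98251071892818, 'eye': array([ 0.23724666, -0.03838568,  1.60046885]), 'attitude': array([ 0.70566284,  0.06374467, -0.06844338, -0.70234755])} 0.0 2.5834775
wrist {'vertical_fov': 68.0362542894294, 'cx': 258.1136411326279, 'cy': 190.93761941533157, 'eye': array([ 0.29808894, -0.49604514,  0.37356861]), 'attitude': array([ 0.83019377, -0.11755177,  0.07722823, -0.53944016])} 0.0 1.3087857
```

View pics/scene0.png

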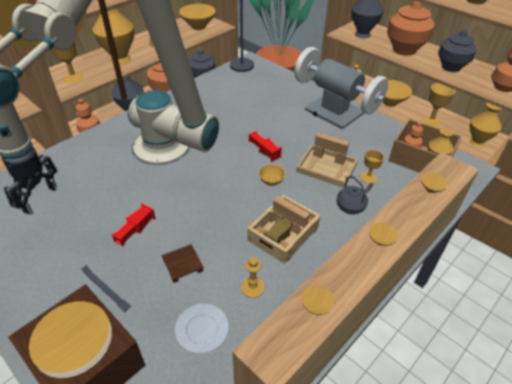

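View pics/top0.png

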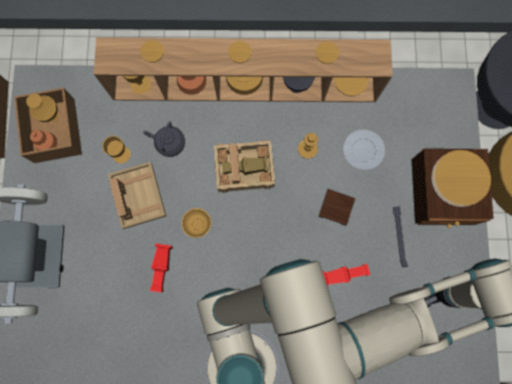

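View pics/wrist0.png

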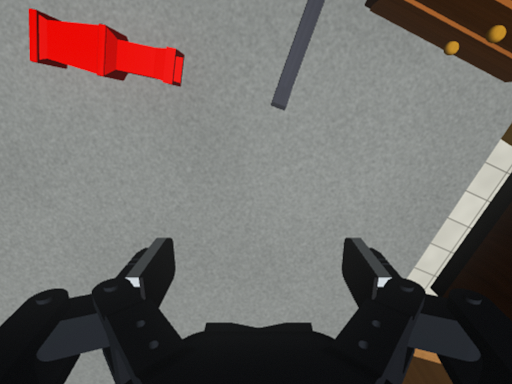

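```bash
cat > h.py <<'E'
import numpy as np, cv2
from scipy.spatial.transform import Rotation as R
from rig import manip, eyes
def rot(q): return R.from_quat([q[1],q[2],q[3],q[0]]).as_matrix()
def grab(n,save=None):
    d=eyes.get_image(n)
    if save: cv2.imwrite(save,d["color"])
    return d
def f(d): return 192/np.tan(np.radians(d["vertical_fov"])/2)
def cloud(d):
    v,u=np.mgrid[0:384,0:512]; z=d["z_map"]
    P=np.stack([(u-d["cx"])/f(d)*z,-(v-d["cy"])/f(d)*z,-z],-1)
    return P@rot(d["attitude"]).T+d["eye"]
def ray(d,u,v,h):
    r=rot(d["attitude"])@np.array([(u-d["cx"])/f(d),-(v-d["cy"])/f(d),-1]); t=(h-d["eye"][2])/r[2]
    return d["eye"]+t*r
def proj(d,P):
    c=rot(d["attitude"]).T@(np.asarray(P)-d["eye"]); return d["cx"]+f(d)*c[0]/-c[2], d["cy"]-f(d)*c[1]/-c[2]
def crop(img,x0,y0,x1,y1,k,name): cv2.imwrite(name,cv2.resize(img[y0:y1,x0:x1],None,fx=k,fy=k,interpolation=cv2.INTER_CUBIC))
E
python3 - <<'E'
from h import *
d=grab("top"); C=cloud(d)
for (u,v) in [(245,165),(137,195),(337,207),(255,165),(233,165),(125,200),(150,200),(260,230),(160,320),(364,150),(310,145),(196,222)]: print(u,v,C[v,u].round(4))
crop(d["color"],200,125,300,200,8,"pics/topcrate.png")
crop(d["color"],100,150,180,240,7,"pics/toplid.png")
s=grab("scene"); C=cloud(s)
for (u,v) in [(220,215),(183,262),(200,325)]: print(u,v,C[v,u].round(4))
crop(s["color"],235,185,335,260,8,"pics/scenecrate.png")
E
```

```text
245 165 [ 0.6258 -0.0056  0.0648]
137 195 [0.5379 0.3506 0.0021]
337 207 [ 0.4965 -0.3033  0.0306]
255 165 [ 0.6269 -0.0377  0.0614]
233 165 [0.6152 0.031  0.1059]
125 200 [0.51   0.3728 0.0634]
150 200 [0.5202 0.3057 0.0088]
260 230 [ 0.424  -0.0551  0.0026]
160 320 [ 0.138   0.2591 -0.0011]
364 150 [ 0.6925 -0.4013  0.0143]
310 145 [ 0.6787 -0.2095  0.1153]
196 222 [0.4491 0.1538 0.0029]
220 215 [ 0.4335 -0.0905  0.0006]
183 262 [ 0.5106 -0.3074  0.0267]
200 325 [ 0.6865 -0.3974  0.0038]
```

View pics/topcrate.png

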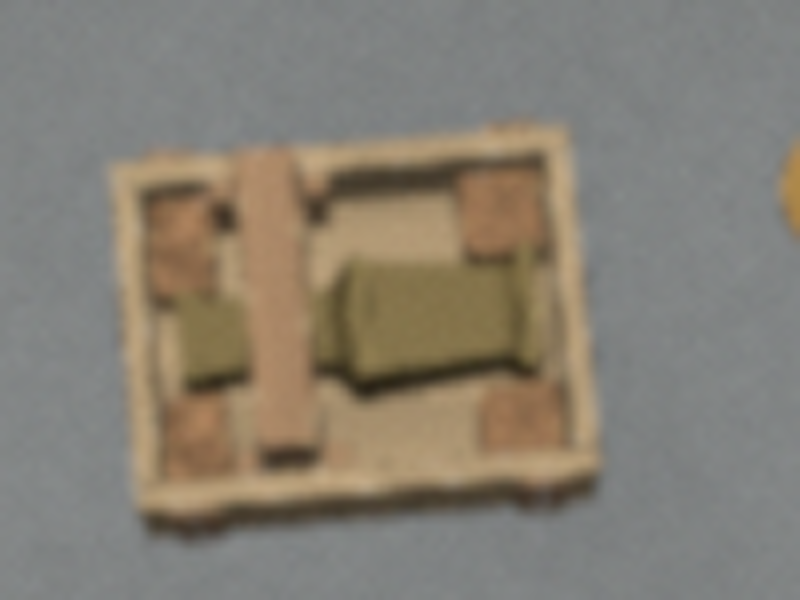

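View pics/scenecrate.png

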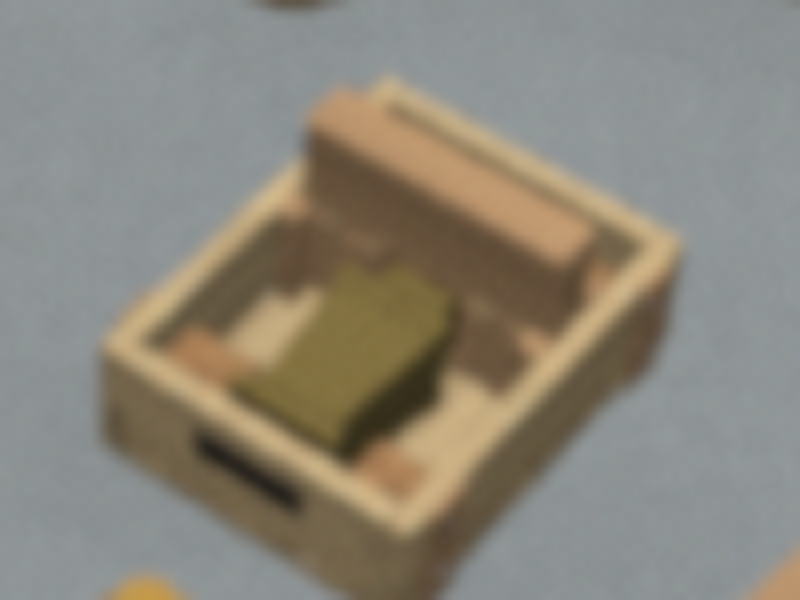

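View pics/toplid.png

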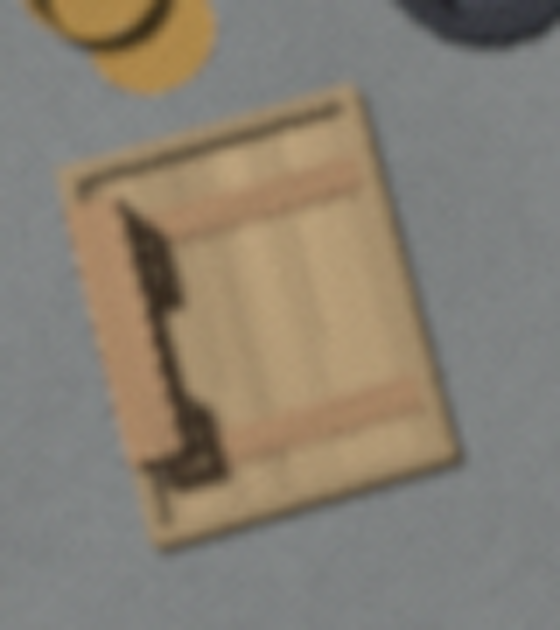

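```bash
cat > m.py <<'E'
from h import *
def rect(P,lab):
    P=P.astype(np.float32); (c,s,a)=cv2.minAreaRect(P[:,:2]); print(lab,len(P),"c",np.round(c,4),"size",np.round(s,4),"ang",round(a,2),"medz",np.median(P[:,2]).round(4))
for n in ["top","scene"]:
    d=grab(n); C=cloud(d); hsv=cv2.cvtColor(d["color"],cv2.COLOR_BGR2HSV)
    X,Y,Z=C[...,0],C[...,1],C[...,2]
    reg=(abs(X-.62)<.15)&(abs(Y)<.14)
    rect(C[reg&(Z>.047)&(Z<.075)],n+" crate rim")
    rect(C[reg&(Z>.09)&(Z<.13)],n+" yoke top")
    reg=(abs(X-.53)<.15)&(abs(Y-.34)<.13)
    rect(C[reg&(Z>.018)&(Z<.034)],n+" lid rim")
    rect(C[reg&(Z>.09)&(Z<.13)],n+" yokeb top")
    print("lid floor z", np.median(Z[(abs(X-.525)<.03)&(abs(Y-.31)<.03)]))
    g=hsv[...,2]
    reg=(abs(X-.5)<.08)&(abs(Y+.305)<.08)&(g<110)&(Z>.015)
    rect(C[reg],n+" stand")
    # color outlines
    h,s,v=[hsv[...,i] for i in range(3)]
    m=((h>20)&(h<32)&(s>110)&(v<160)&(abs(X-.62)<.15)&(abs(Y)<.14)); rect(C[m],n+" vase")
E
python3 m.py
```

```text
Traceback (most recent call last):
  File "m.py", line 8, in <module>
    rect(C[reg&(Z>.047)&(Z<.075)],n+" crate rim")
    ~~~~^^^^^^^^^^^^^^^^^^^^^^^^^^^^^^^^^^^^^^^^^
  File "m.py", line 3, in rect
    P=P.astype(np.float32); (c,s,a)=cv2.minAreaRect(P[:,:2]); print(lab,len(P),"c",np.round(c,4),"size",np.round(s,4),"ang",round(a,2),"medz",np.median(P[:,2]).round(4))
                                    ~~~~~~~~~~~~~~~^^^^^^^^^
cv2.error: OpenCV(4.12.0) /io/opencv/modules/imgproc/src/convhull.cpp:143: error: (-215:Assertion failed) total >= 0 && (depth == CV_32F || depth == CV_32S) in function 'convexHull'
```

```bash
sed -i 's/P\[:,:2\]); print/np.ascontiguousarray(P[:,:2])); print/; s/P=P.astype/P=P.reshape(-1,3).astype/' m.py; python3 m.py
```

```text
top crate rim 1188 c [0.5925 0.0211] size [0.2255 0.2406] ang 4.4 medz 0.0579
top yoke top 291 c [0.628 0.027] size [0.1223 0.0239] ang 5.37 medz 0.1031
top lid rim 511 c [0.5521 0.3319] size [0.2241 0.2501] ang 88.02 medz 0.0261
top yokeb top 413 c [0.5672 0.3452] size [0.1893 0.2251] ang 89.97 medz 0.1032
lid floor z 0.009730697331993499
top stand 861 c [ 0.4996 -0.3042] size [0.0966 0.0954] ang 71.25 medz 0.0267
top vase 247 c [ 0.6279 -0.0031] size [0.0458 0.1375] ang 4.88 medz 0.0535
scene crate rim 1329 c [0.6008 0.0142] size [0.2113 0.2324] ang 5.3 medz 0.0579
scene yoke top 322 c [0.6296 0.0259] size [0.1214 0.0286] ang 6.09 medz 0.1019
scene lid rim 424 c [0.555 0.33 ] size [0.227 0.246] ang 88.56 medz 0.0245
scene yokeb top 325 c [0.5669 0.3475] size [0.1931 0.2234] ang 89.1 medz 0.1005
lid floor z 0.008488639068908288
scene stand 897 c [ 0.5033 -0.306 ] size [0.0969 0.0965] ang 72.02 medz 0.0258
scene vase 362 c [ 0.6385 -0.0317] size [0.0473 0.098 ] ang 9.49 medz 0.0535
```

```bash
cat > m2.py <<'E'
from m import rect
from h import *
for n in ["top","scene"]:
    d=grab(n); C=cloud(d); X,Y,Z=C[...,0],C[...,1],C[...,2]
    def comp(mask,pt,lab):
        k,l,st,ce=cv2.connectedComponentsWithStats(mask.astype(np.uint8)); 
        D=np.where(mask,np.hypot(X-pt[0],Y-pt[1]),9); i=np.unravel_index(D.argmin(),D.shape); rect(C[l==l[i]],n+lab)
    hsv=cv2.cvtColor(d["color"],cv2.COLOR_BGR2HSV); S=hsv[...,1]
    comp((Z>.088)&(Z<.115),(.51,.373)," yokeb"); 
    comp((Z>.015)&(Z<.12)&(S<170)&(S>50),(.51,.373)," lid+yoke all")
    comp((Z>.047)&(Z<.12)&(S>50),(.629,.0265)," crate all")
E
python3 m2.py | grep -v "yoke top\|rim\|stand\|vase"
python3 - <<'E'
from h import *
d=grab("top"); C=cloud(d)
for u,v in [(125,199),(130,180),(133,210),(118,185)]: print(u,v,C[v,u].round(3))
E
```

```text
top yokeb top 407 c [0.5674 0.3461] size [0.2231 0.1889] ang 0.11 medz 0.1037
lid floor z 0.009179083409135647
scene yokeb top 322 c [0.566  0.3496] size [0.1936 0.2261] ang 88.62 medz 0.1005
lid floor z 0.007781222074459748
top yokeb 343 c [0.5157 0.3859] size [0.123  0.0266] ang 18.47 medz 0.1031
top lid+yoke all 962 c [0.5367 0.3469] size [0.1865 0.1453] ang 17.5 medz 0.0338
top crate all 1439 c [ 0.6309 -0.0017] size [0.1491 0.1861] ang 5.95 medz 0.0598
scene yokeb 240 c [0.5166 0.3852] size [0.12   0.0341] ang 17.86 medz 0.1007
scene lid+yoke all 1025 c [0.5555 0.3178] size [0.1991 0.2124] ang 19.26 medz 0.0449
scene crate all 1750 c [ 0.6333 -0.005 ] size [0.1503 0.1913] ang 5.8 medz 0.0593
125 199 [0.514 0.374 0.059]
130 180 [0.586 0.373 0.014]
133 210 [0.486 0.359 0.012]
118 185 [0.55  0.387 0.102]
```

```bash
cat >> h.py <<'E'
import json,sys
def st():
    s=manip.get_state(); return s,np.array(s["position"]),rot(s["ee_rot"])
def Rt(xdir,zdir):
    x=np.array(xdir,float); x/=np.linalg.norm(x); z=np.array(zdir,float); z-=x*(x@z); z/=np.linalg.norm(z)
    return np.stack([x,np.cross(z,x),z],1)
def to(p,Rg=None):
    s,p0,R0=st()
    if Rg is None: Rg=R0
    d=R0.T@(np.array(p)-p0)*100; w=np.degrees(R.from_matrix(R0.T@Rg).as_rotvec())
    print("shift cm",d.round(2),"turn deg",w.round(2)," q",np.array(s["qpos"]).round(3),"t",round(s["clock"],2))
    return d,w
def down(yawdeg): # jaw axis at yaw
    a=np.radians(yawdeg); return Rt([0,0,-1],[np.cos(a),np.sin(a),0])
def log():
    s=manip.get_state()
    with open("log.jsonl","a") as fo: fo.write(json.dumps([list(map(float,s["qpos"])),list(map(float,s["position"])),list(map(float,s["ee_rot"]))])+"\n")
E
python3 - <<'E'
from h import *
log()
s,p,r=st(); print(r.round(3))
print("jaw yaw",np.degrees(np.arctan2(r[1,2],r[0,2])))
for y in (95.8,-84.2): to([0.629,0.0265,0.25],down(y))
E
```

```text
[[ 0.     0.914  0.406]
 [-0.     0.406 -0.914]
 [-1.    -0.     0.   ]]
jaw yaw -66.06417243464645
shift cm [ -4.97  58.57 -34.41] turn deg [-1.6186e+02  0.0000e+00  1.0000e-02]  q [-1.274  0.276  1.505  0.     1.361 -0.121] t 0.65
shift cm [ -4.97  58.57 -34.41] turn deg [ 1.814e+01  1.000e-02 -0.000e+00]  q [-1.274  0.276  1.505  0.     1.361 -0.121] t 0.65
```

```bash
python3 -m crank '[[-5,15,-9,5,0,0,5],[-5,20,-12,9,0,0,5],[-5,25,-15,18,0,0,5],[-5,30,-17.6,18,0,0,5],[-5,30,-17.6,18,0,0,5]]' 40; python3 -c "
from h import *
log(); to([0.629,0.0265,0.22],down(-84.2))"
```

```text
clock: 1.27
position: [0.4136, -0.2734, 0.2476]
ee_rot: [0.526, 0.474, 0.525, -0.474]
contact_force: [1.1, -0.1, -0.8]
width: 0.05
shift cm [  2.75  24.51 -27.62] turn deg [ 0.11  0.05 -0.05]  q [-0.725  0.13   1.58   0.     1.431  0.743] t 1.27
```

```bash
python3 -m crank '[[0,6,-6,0,0,0,5],[1,12,-13,0,0,0,5],[2,16,-18,0,0,0,5],[2.7,20,-22,0,0,0,5],[2.7,24.5,-27.6,0,0,0,5]]'; python3 -m crank '[[0,0,0,0,0,0,5],[0,0,0,0,0,0,5],[0,0,0,0,0,0,5]]'; python3 -c "
from h import *
log(); to([0.629,0.0265,0.22],down(-84.2)); grab('wrist','pics/w1.png')"
```

```text
clock: 1.9
position: [0.5959, -0.0213, 0.2226]
ee_rot: [0.525, 0.473, 0.525, -0.474]
contact_force: [0.5, -1.0, 0.7]
width: 0.0498
clock: 2.28
position: [0.5944, -0.0243, 0.2232]
ee_rot: [0.525, 0.474, 0.525, -0.474]
contact_force: [-0.1, -0.5, -0.8]
width: 0.0498
shift cm [ 0.32  3.96 -4.7 ] turn deg [0.05 0.03 0.  ]  q [-1.570e-01  2.950e-01  1.421e+00 -1.000e-03  1.426e+00  1.311e+00] t 2.27
```

View pics/w1.png

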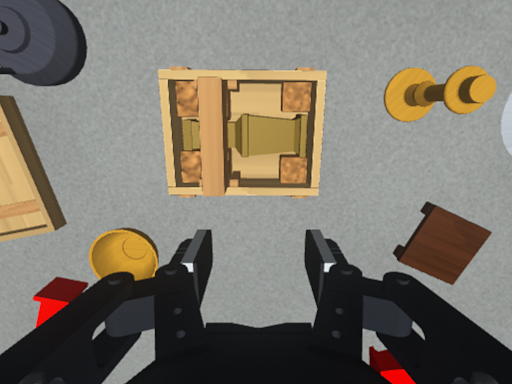

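Run:
```python
from h import *
from m import rect
d=grab("wrist"); C=cloud(d); X,Y,Z=[C[...,i] for i in range(3)]
reg=(abs(X-.62)<.12)&(abs(Y)<.13)
rect(C[reg&(Z>.085)&(Z<.13)],"yoke top")
rect(C[reg&(Z>.05)&(Z<.13)],"crate")
hsv=cv2.cvtColor(d["color"],cv2.COLOR_BGR2HSV); h,s,v=[hsv[...,i] for i in range(3)]
m=(h>20)&(h<32)&(s>110)&(v<160)&reg; rect(C[m],"vase"); print(m.sum(),h[135,270],s[135,270],v[135,270])
crop(d["color"],150,60,340,205,4,"pics/w1c.png")
```

```text
top crate rim 604 c [0.5741 0.0105] size [0.216  0.2239] ang 77.9 medz 0.0574
top yoke top 184 c [0.6278 0.027 ] size [0.1206 0.0239] ang 5.33 medz 0.1037
top lid rim 513 c [0.5529 0.3228] size [0.2434 0.2348] ang 2.45 medz 0.0262
top yokeb top 405 c [0.5666 0.3445] size [0.2233 0.1887] ang 0.62 medz 0.1031
lid floor z 0.009463228406708879
top stand 864 c [ 0.4999 -0.3043] size [0.0969 0.096 ] ang 70.89 medz 0.0267
top vase 170 c [0.6097 0.01  ] size [0.1089 0.0883] ang 84.83 medz 0.053
scene crate rim 1324 c [0.6038 0.0201] size [0.2037 0.2465] ang 5.19 medz 0.0574
scene yoke top 321 c [0.6295 0.0265] size [0.1236 0.0293] ang 5.3 medz 0.1019
scene lid rim 408 c [0.554  0.3281] size [0.235  0.2508] ang 89.87 medz 0.0248
scene yokeb top 315 c [0.5691 0.3431] size [0.2234 0.1917] ang 2.06 medz 0.1008
lid floor z 0.008306341627490443
scene stand 892 c [ 0.5034 -0.3058] size [0.0958 0.0992] ang 71.66 medz 0.0257
scene vase 358 c [ 0.6376 -0.0329] size [0.0462 0.0963] ang 5.57 medz 0.0535
yoke top 2970 c [0.6299 0.028 ] size [0.1198 0.0243] ang 5.44 medz 0.1032
crate 11691 c [ 0.633  -0.0018] size [0.1499 0.1865] ang 5.47 medz 0.0602
vase 717 c [0.6344 0.0024] size [0.056  0.1583] ang 7.36 medz 0.0536
717 22 148 169
```

View pics/w1c.png

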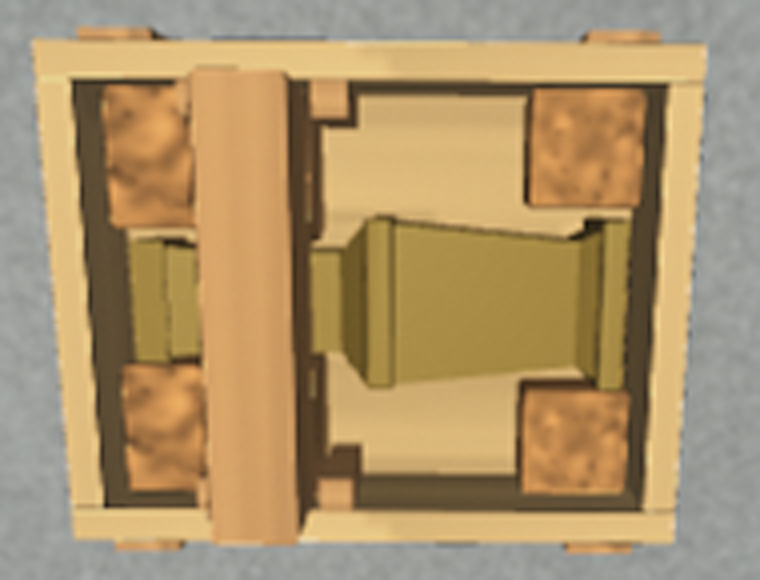

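```bash
sed -i 's/^for n in/if __name__=="__main__":\n  for n in/' m.py; sed -i '5,$s/^    /      /' m.py; python3 -c "
from h import *
to([0.629,0.027,0.13],down(-84.55)); to([0.629,0.027,0.072],down(-84.55))"
```

```text
shift cm [ 9.34  3.94 -4.74] turn deg [ 0.39  0.01 -0.03]  q [-0.157  0.295  1.421 -0.     1.426  1.312] t 2.48
shift cm [15.14  3.93 -4.74] turn deg [ 0.39  0.01 -0.03]  q [-0.157  0.295  1.421 -0.     1.426  1.312] t 2.48
```

```bash
python3 -m crank '[[3,3.9,-4.7,0.4,0,0,5],[9,3.9,-4.7,0.4,0,0,5],[12,3.9,-4.7,0.4,0,0,5],[15.1,3.9,-4.7,0.4,0,0,5],[15.1,3.9,-4.7,0.4,0,0,5]]'; python3 -m crank '[[0,0,0,0,0,0,5],[0,0,0,0,0,0,1.5],[0,0,0,0,0,0,1.5],[0,0,0,0,0,0,1.5],[0,0,0,0,0,0,1.5]]' 60; python3 -c "
from h import *
log(); to([0.629,0.027,0.072],down(-84.55))"
```

```text
clock: 3.1
position: [0.6266, 0.0273, 0.0696]
ee_rot: [0.522, 0.474, 0.525, -0.477]
contact_force: [0.1, 0.1, 0.9]
width: 0.0501
clock: 3.72
position: [0.629, 0.0277, 0.0724]
ee_rot: [0.524, 0.475, 0.523, -0.475]
contact_force: [-0.9, 0.5, 1.4]
width: 0.0149
shift cm [ 0.04 -0.01  0.07] turn deg [ 0.09  0.01 -0.03]  q [-0.066  0.447  1.572 -0.     1.122  1.408] t 3.73
```

```bash
python3 -c "
from h import *
d=grab('wrist','pics/w2.png'); s=grab('scene'); crop(s['color'],220,130,340,260,4,'pics/s2.png')"
```

```text
(no output)
```

View pics/w2.png

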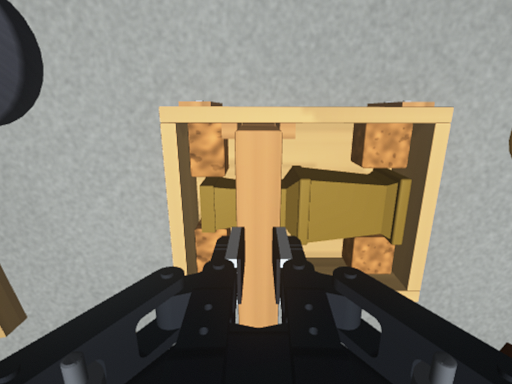

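View pics/s2.png

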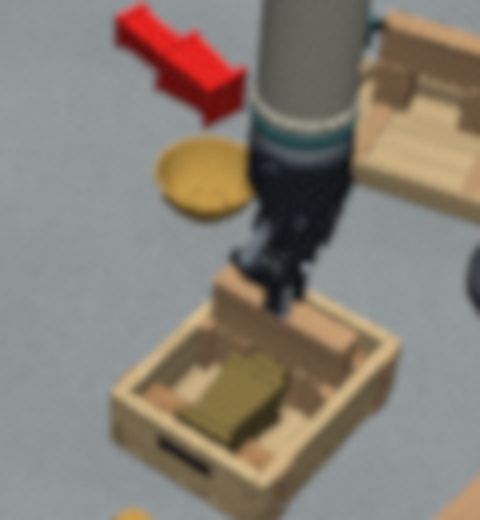

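```bash
python3 -m crank '[[0,0,0,0,0,0,1.5],[-0.5,0,0,0,0,0,1.5],[-1,0,0,0,0,0,1.5],[-1,0,0,0,0,0,1.5]]' 60; python3 -c "
from h import *
grab('wrist','pics/w3.png');print(st()[0])"
```

```text
clock: 4.32
position: [0.6293, 0.0277, 0.0825]
ee_rot: [0.524, 0.475, 0.523, -0.475]
contact_force: [-1.0, 0.8, 0.4]
width: 0.0149
{'clock': 4.375, 'qpos': array([-6.63296965e-02,  4.38399161e-01,  1.55908523e+00, -9.44408770e-05,
        1.14354375e+00,  1.40779346e+00]), 'qd': array([ 0.00151493,  0.00437864,  0.00857981, -0.00012986,  0.00041191,
       -0.00136253]), 'effort': array([ 1.82475505e-03, -4.88697660e+01, -2.22390962e+01,  1.10432468e-04,
       -7.84289965e-03, -1.29972513e-06]), 'position': array([0.62909406, 0.02772996, 0.08219056]), 'ee_rot': array([ 0.5237594 ,  0.47534711,  0.52340892, -0.47514662]), 'contact_force': array([-0.24220734, -0.68521215, -0.13538199]), 'moment': array([ 0.00843135, -0.033564  ,  0.00441317]), 'width': 0.01534611989916553}
```

View pics/w3.png

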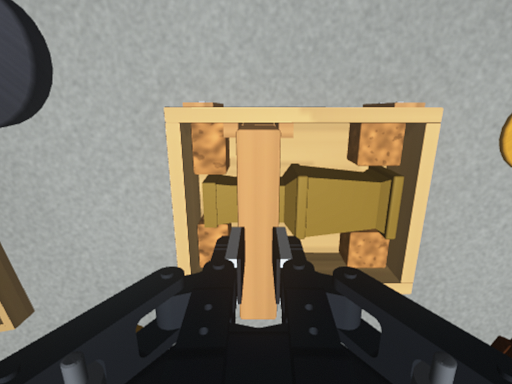

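```bash
python3 -c "
from h import *
d=grab('wrist'); C=cloud(d)
for u,v in [(258,150),(258,180),(258,210),(258,240),(258,270),(258,300),(232,260),(285,260),(232,235),(285,235),(238,240),(278,240)]: print(u,v,C[v,u].round(4))
crop(d['color'],180,200,340,330,5,'pics/w3c.png')
t=grab('scene');crop(t['color'],250,165,330,235,9,'pics/s3c.png')
C=cloud(t); P=C[(abs(C[...,0]-.63)<.07)&(abs(C[...,1]-.027)<.02)&(C[...,2]>.09)&(C[...,2]<.13)]; print(len(P),np.percentile(P[:,2],[5,25,50,75]))
"
```

```text
258 150 [0.6784 0.0331 0.104 ]
258 180 [0.6619 0.0315 0.1036]
258 210 [0.644  0.0297 0.1025]
258 240 [0.6254 0.0279 0.1029]
258 270 [0.6054 0.026  0.1029]
258 300 [0.5846 0.0239 0.1036]
232 260 [0.6383 0.04   0.1505]
285 260 [0.6408 0.0182 0.1511]
232 235 [0.6397 0.042  0.1296]
285 235 [0.6416 0.0162 0.1282]
238 240 [0.6391 0.0388 0.1331]
278 240 [0.6411 0.0199 0.1335]
317 [0.09156778 0.09854204 0.10188483 0.10399893]
```

View pics/w3c.png

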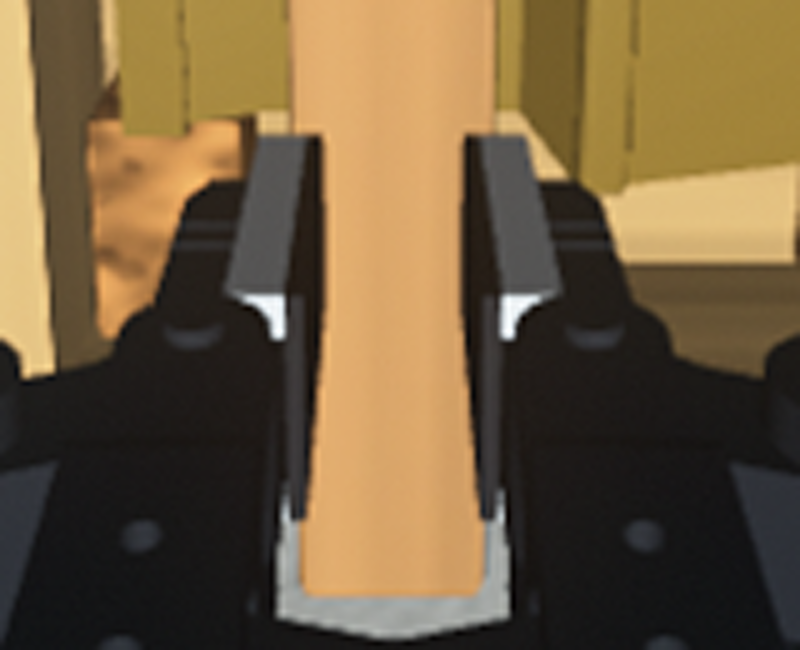

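View pics/s3c.png

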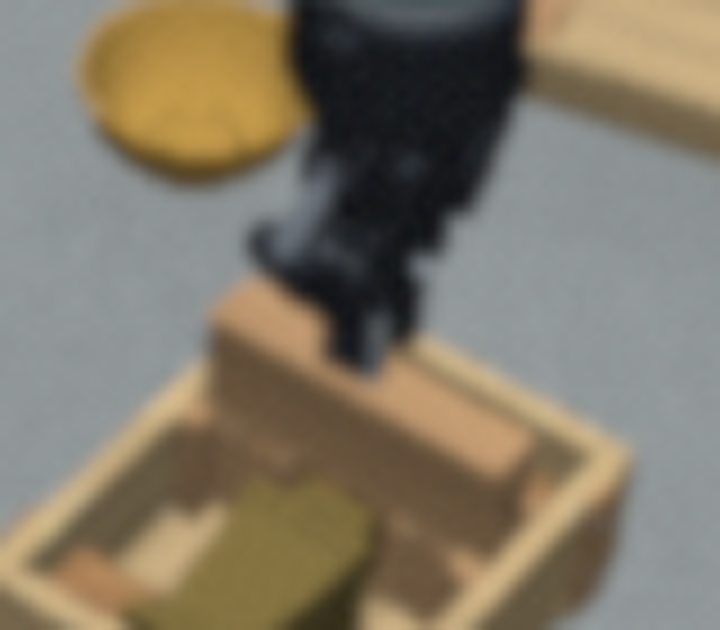

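```bash
python3 -c "
from h import *
d=grab('wrist'); C=cloud(d)
for u in (235,237,280):
  for v in range(222,262,3): print(u,v,C[v,u].round(4))
print(st()[0]['width'],st()[1])
"
```

```text
235 222 [0.5955 0.0467 0.0079]
235 225 [0.5928 0.0465 0.0087]
235 228 [0.6389 0.0413 0.1193]
235 231 [0.6393 0.0409 0.124 ]
235 234 [0.6389 0.0407 0.1266]
235 237 [0.6388 0.0404 0.1297]
235 240 [0.6385 0.0402 0.1324]
235 243 [0.6385 0.04   0.1354]
235 246 [0.6395 0.0397 0.1403]
235 249 [0.639  0.0395 0.1423]
235 252 [0.6395 0.0392 0.1458]
235 255 [0.6384 0.0391 0.1463]
235 258 [0.6393 0.0389 0.1504]
235 261 [0.6379 0.0388 0.1506]
237 222 [0.5959 0.0448 0.0084]
237 225 [0.5927 0.0446 0.008 ]
237 228 [0.6386 0.0403 0.1185]
237 231 [0.6391 0.04   0.1232]
237 234 [0.6388 0.0397 0.1263]
237 237 [0.6391 0.0395 0.1302]
237 240 [0.6387 0.0393 0.1325]
237 243 [0.6392 0.039  0.1367]
237 246 [0.6393 0.0388 0.1398]
237 249 [0.6398 0.0386 0.1435]
237 252 [0.6391 0.0384 0.1449]
237 255 [0.639  0.0382 0.1474]
237 258 [0.6393 0.038  0.1503]
237 261 [0.6375 0.038  0.1497]
280 222 [0.5999 0.0048 0.0086]
280 225 [0.5969 0.0044 0.0085]
280 228 [0.6411 0.018  0.1192]
280 231 [0.641  0.0182 0.1228]
280 234 [0.6414 0.0186 0.1273]
280 237 [0.6411 0.0188 0.1301]
280 240 [0.6408 0.019  0.1328]
280 243 [0.6418 0.0195 0.138 ]
280 246 [0.6409 0.0195 0.1392]
280 249 [0.6411 0.0197 0.1426]
280 252 [0.6409 0.0199 0.1449]
280 255 [0.6414 0.0202 0.1485]
280 258 [0.6407 0.0202 0.1497]
280 261 [0.64   0.0202 0.1509]
0.014824112772566471 [0.62875691 0.02774869 0.08174337]
```

```bash
python3 -c "
from h import *
d=grab('scene'); C=cloud(d); v=d['color'].max(2)
m=(v<70)&(abs(C[...,0]-.629)<.03)&(abs(C[...,1]-.027)<.05)&(C[...,2]>.09)
P=C[m]; print(len(P)); i=P[:,2].argsort()[:25]; print(P[i].round(3))
print(d['eye'], grab('wrist')['eye'])
"
```

```text
541
[[0.629 0.038 0.114]
 [0.632 0.034 0.114]
 [0.635 0.034 0.117]
 [0.634 0.036 0.119]
 [0.636 0.037 0.12 ]
 [0.638 0.012 0.123]
 [0.634 0.035 0.124]
 [0.632 0.038 0.125]
 [0.632 0.032 0.125]
 [0.637 0.013 0.125]
 [0.63  0.035 0.126]
 [0.631 0.006 0.126]
 [0.639 0.005 0.129]
 [0.63  0.007 0.129]
 [0.637 0.013 0.13 ]
 [0.635 0.005 0.13 ]
 [0.639 0.032 0.13 ]
 [0.633 0.008 0.131]
 [0.638 0.007 0.131]
 [0.638 0.034 0.132]
 [0.635 0.014 0.132]
 [0.634 0.034 0.134]
 [0.637 0.007 0.134]
 [0.637 0.035 0.135]
 [0.633 0.007 0.136]]
[ 1.16996041 -0.70964588  1.05564737] [0.69942297 0.03513139 0.25575034]
```

```bash
python3 -m crank '[[-2,0,0,0,0,0,5],[-2,0,0,0,0,0,5],[-2,0,0,0,0,0,5],[-2,0,0,0,0,0,5]]'; python3 -c "
from h import *
log(); to([0.629,0.027,0.04],down(-84.55))
d=grab('wrist'); cv2.imwrite('pics/w4.png',d['color']); C=cloud(d)
for u in range(190,330,12):
  z=C[200:280,u,2]; k=np.where((z>.08)&(abs(C[200:280,u,0]-.64)<.015)&(z<.2))[0]; print(u, None if len(k)==0 else (k[0]+200,C[k[0]+200,u].round(4)))
"
```

```text
clock: 5.12
position: [0.6283, 0.0278, 0.1011]
ee_rot: [0.523, 0.475, 0.524, -0.476]
contact_force: [0.3, 0.2, 0.8]
width: 0.0499
shift cm [6.11 0.07 0.08] turn deg [ 0.09 -0.01  0.08]  q [-0.066  0.423  1.534 -0.     1.186  1.408] t 5.12
190 (np.int64(238), array([0.6325, 0.0635, 0.1426]))
202 (np.int64(229), array([0.637 , 0.058 , 0.1404]))
214 None
226 None
238 None
250 (np.int64(200), array([0.6432, 0.0348, 0.1043]))
262 (np.int64(200), array([0.6435, 0.0272, 0.103 ]))
274 (np.int64(200), array([0.6442, 0.0196, 0.1029]))
286 None
298 None
310 (np.int64(229), array([0.6425, 0.0029, 0.1406]))
322 (np.int64(234), array([ 0.6427, -0.0021,  0.146 ]))
```

View pics/w4.png

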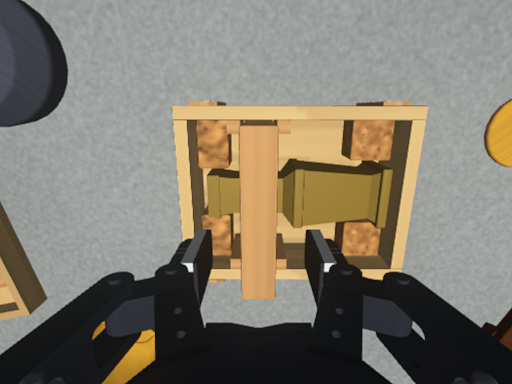

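```bash
python3 -m crank '[[3,0,0,0,0,0,5],[6.1,0,0,0,0,0,5],[6.2,0,0,0,0,0,5],[6.2,0,0,0,0,0,5]]'; python3 -m crank '[[0,0,0,0,0,0,1.5],[0,0,0,0,0,0,1.5],[0,0,0,0,0,0,1.5],[0,0,0,0,0,0,1.5]]' 60; python3 -c "
from h import *
log(); to([0.629,0.027,0.04],down(-84.55))"
```

```text
clock: 5.68
position: [0.6295, 0.0277, 0.0405]
ee_rot: [0.524, 0.475, 0.523, -0.475]
contact_force: [-0.1, 0.1, 0.4]
width: 0.05
clock: 6.18
position: [0.6301, 0.0277, 0.0415]
ee_rot: [0.524, 0.476, 0.523, -0.475]
contact_force: [0.5, 0.1, 6.4]
width: 0.0228
shift cm [ 0.15 -0.12  0.06] turn deg [ 0.09  0.03 -0.18]  q [-0.066  0.476  1.608  0.     1.054  1.408] t 6.17
```

```bash
python3 -m crank '[[-0.5,0,0,0,0,0,1.5],[-2,0,0,0,0,0,1.5],[-4.0,0,0,0,0,0,1.5],[-6,0,0,0,0,0,1.5],[-8,0,0,0,0,0,1.5]]'; python3 -m crank '[[-1.5,0,0,0,0,0,1.5],[-2,0,0,0,0,0,1.5]]'; python3 -c "
from h import *
log(); grab('wrist','pics/w5.png'); s=grab('scene'); crop(s['color'],220,130,340,260,4,'pics/s5.png')
L=np.array([0.5464,0.3165]); to([*L,0.16],down(-84.55+12)); C=cloud(s)"
```

```text
clock: 6.8
position: [0.6283, 0.0277, 0.1211]
ee_rot: [0.523, 0.475, 0.524, -0.476]
contact_force: [-0.3, 0.4, -1.7]
width: 0.0233
clock: 7.05
position: [0.6292, 0.0277, 0.1413]
ee_rot: [0.524, 0.476, 0.523, -0.475]
contact_force: [0.4, -0.4, -2.6]
width: 0.0234
shift cm [ -1.97  -5.43 -29.54] turn deg [-1.191e+01  1.000e-02 -2.000e-02]  q [-0.066  0.393  1.479 -0.     1.269  1.408] t 7.15
```

View pics/w5.png

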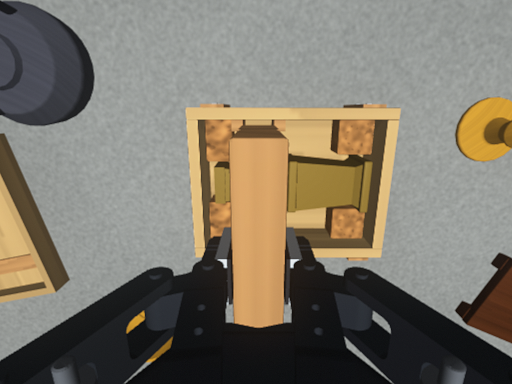

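View pics/s5.png

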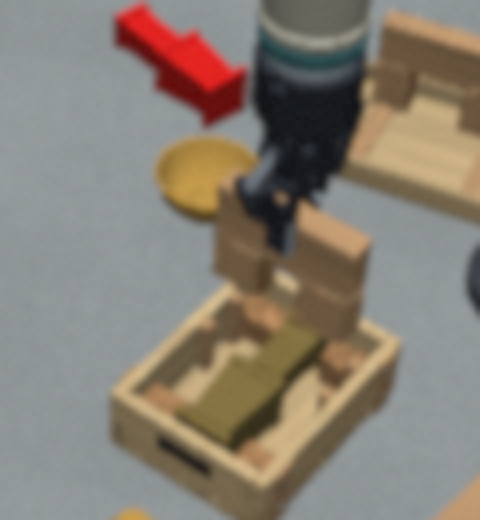

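```bash
python3 -m crank '[[-4.5,-3,-3,0,0,0,1.5],[-4.5,-5.4,-8,-3,0,0,1.5],[-4.5,-5.4,-14,-7,0,0,1.5],[-4.5,-5.4,-20,-12,0,0,1.5],[-4.5,-5.4,-26,-12,0,0,1.5]]'; python3 -m crank '[[0,0,-3.4,0,0,0,1.5],[0,0,-3.4,0,0,0,1.5]]'; python3 -c "
from h import *
from m import rect
log(); d=grab('wrist','pics/w6.png'); C=cloud(d); Z=C[...,2]; m=(Z>.017)&(Z<.033)&(C[...,1]<.42); 
k,l,s,c=cv2.connectedComponentsWithStats(m.astype(np.uint8))
for i in s[1:,4].argsort()[::-1][:3]: rect(C[l==i+1],'lid rim')
L=np.array([0.5464,0.3165]); to([*L,0.05],down(-72.4))"
```

```text
clock: 7.78
position: [0.5492, 0.2828, 0.184]
ee_rot: [0.57, 0.417, 0.571, -0.418]
contact_force: [0.2, 0.2, -0.5]
width: 0.023
clock: 8.02
position: [0.5381, 0.3161, 0.1835]
ee_rot: [0.571, 0.416, 0.572, -0.417]
contact_force: [-0.8, -0.6, -1.5]
width: 0.0235
lid rim 1789 c [0.5476 0.3387] size [0.1748 0.12  ] ang 17.31 medz 0.0262
lid rim 1183 c [0.6241 0.091 ] size [0.1434 0.0037] ang 5.47 medz 0.025
lid rim 271 c [0.467  0.1254] size [0.0449 0.0151] ang 47.85 medz 0.0239
shift cm [13.37  0.82  0.02] turn deg [0.08 0.05 0.14]  q [ 4.170e-01  3.600e-01  1.421e+00 -1.000e-03  1.363e+00  1.680e+00] t 8.07
```

View pics/w6.png

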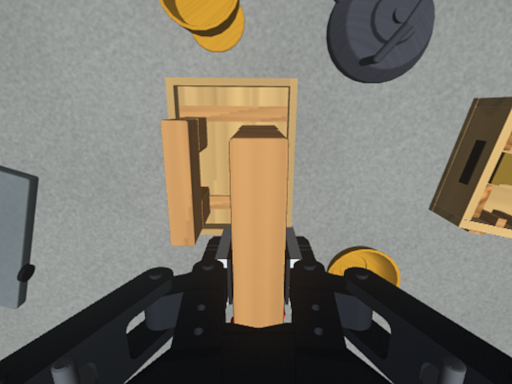

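```bash
python3 -c "
from h import *
d=grab('wrist'); C=cloud(d); 
def med(u0,u1,v0,v1): return np.median(C[v0:v1,u0:u1].reshape(-1,3),0).round(4)
print('floor',med(215,260,92,104),'batten',med(205,280,109,117),'floor2',med(205,225,150,190),'batten2',med(211,225,198,204))
s=grab('scene'); Cs=cloud(s); crop(s['color'],270,100,370,200,6,'pics/s6.png')
print('yoke top z',med(245,275,150,200))"
```

```text
floor [0.61   0.3632 0.0083] batten [0.5959 0.3526 0.0113] floor2 [0.5196 0.3658 0.0083] batten2 [0.4824 0.3512 0.0112]
yoke top z [0.5822 0.3282 0.2453]
```

```bash
python3 -m crank '[[4,0.8,0,0,0,0,1.5],[8,0.8,0,0,0,0,1.5],[11.5,0.8,0,0,0,0,1.5],[13,0.8,0,0,0,0,1.5],[13.2,0.8,0,0,0,0,1.5]]';  python3 -m crank '[[0.2,0,0,0,0,0,1.5],[0.4,0,0,0,0,0,1.5],[0.5,0,0,0,0,0,1.5]]'; python3 -c "
from h import *
d=grab('wrist'); C=cloud(d); print(np.median(C[150:200,245:275].reshape(-1,3),0))
to([0.5464,0.3165,0.045],down(-72.4));crop(grab('scene')['color'],270,100,370,200,6,'pics/s6.png')"
```

```text
clock: 8.8
position: [0.5475, 0.3151, 0.0523]
ee_rot: [0.57, 0.418, 0.57, -0.419]
contact_force: [0.9, 0.4, -0.9]
width: 0.0231
clock: 9.18
position: [0.5479, 0.3164, 0.0487]
ee_rot: [0.571, 0.418, 0.57, -0.417]
contact_force: [0.2, 0.7, -1.8]
width: 0.0228
[0.59116257 0.32992752 0.11059025]
shift cm [ 0.34 -0.12 -0.06] turn deg [-0.05  0.   -0.06]  q [ 0.414  0.473  1.594 -0.     1.074  1.678] t 9.22
```

View pics/s6.png

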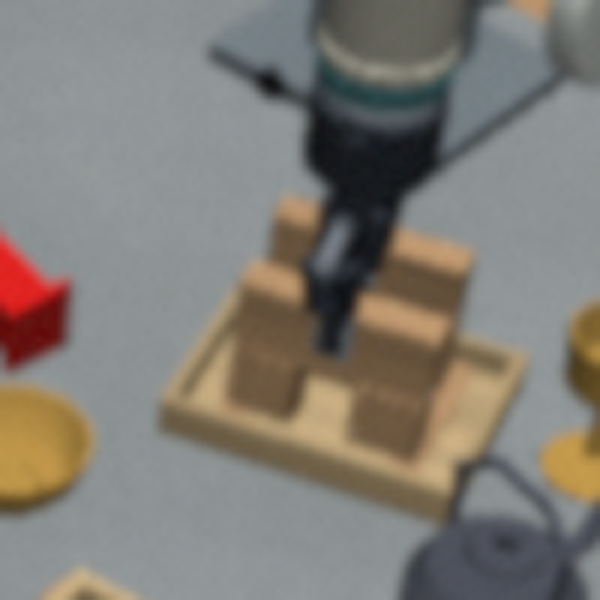

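```bash
python3 -m crank '[[0.15,0,0,0,0,0,1.5],[0.3,0,0,0,0,0,1.5],[0.4,0,0,0,0,0,1.5],[0.45,0,0,0,0,0,1.5]]'; python3 -c "
from h import *
d=grab('wrist'); C=cloud(d); print(np.median(C[150:200,245:275].reshape(-1,3),0),st()[0]['contact_force'])"
```

```text
clock: 9.78
position: [0.5474, 0.3161, 0.0433]
ee_rot: [0.57, 0.418, 0.57, -0.418]
contact_force: [-0.8, 0.1, -1.1]
width: 0.0235
[0.59082242 0.32972343 0.10500557] [ 0.1202534  -0.36183333 -0.94775349]
```

```bash
python3 -m crank '[[0.1,0,0,0,0,0,1.5],[0.2,0,0,0,0,0,1.5],[0.2,0,0,0,0,0,1.5]]'; python3 -c "
from h import *
d=grab('wrist','pics/w7.png'); C=cloud(d); print(np.median(C[150:200,245:275].reshape(-1,3),0),st()[0]['contact_force'])"
```

```text
clock: 10.2
position: [0.5475, 0.3162, 0.0416]
ee_rot: [0.57, 0.418, 0.57, -0.418]
contact_force: [-0.9, -0.3, -1.1]
width: 0.023
[0.59087361 0.32974761 0.10342555] [-0.82894014 -0.80546304 -0.68843863]
```

View pics/w7.png

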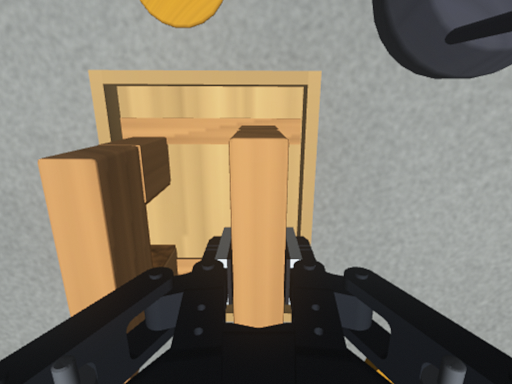

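```bash
python3 -m crank '[[0.1,0,0,0,0,0,1.5],[0.1,0,0,0,0,0,1.5]]'; python3 -m crank '[[0,0,0,0,0,0,2.6],[0,0,0,0,0,0,4.5],[0,0,0,0,0,0,4.5]]'; python3 -c "
from h import *
d=grab('wrist','pics/w8.png'); C=cloud(d); print(np.median(C[150:200,245:275].reshape(-1,3),0),st()[0]['contact_force'],st()[1])"
```

```text
clock: 10.5
position: [0.5474, 0.3162, 0.0415]
ee_rot: [0.571, 0.418, 0.57, -0.418]
contact_force: [-1.6, -1.3, 4.4]
width: 0.0232
clock: 10.88
position: [0.5475, 0.3162, 0.0402]
ee_rot: [0.57, 0.418, 0.57, -0.418]
contact_force: [-0.2, 0.1, -0.2]
width: 0.0451
[0.59118088 0.32983198 0.10338968] [ 0.36106259 -0.1132507  -0.2231001 ] [0.54748335 0.31612678 0.04025104]
```

View pics/w8.png

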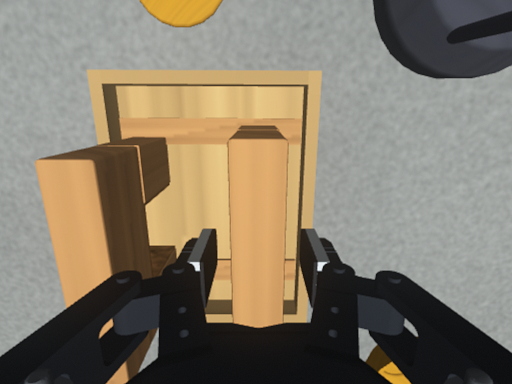

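```bash
python3 -m crank '[[-2,0,0,0,0,0,4.5],[-5,0,0,0,0,0,4.5],[-10,0,0,0,0,0,4.5],[-13,0,0,0,0,0,4.5],[-13,0,0,0,0,0,4.5]]';  python3 -c "
from h import *
log();crop(grab('scene')['color'],270,100,370,200,6,'pics/s9.png')
to([0.6336,-0.019,0.19],down(5.5))"
```

```text
clock: 11.55
position: [0.5492, 0.317, 0.1734]
ee_rot: [0.572, 0.42, 0.569, -0.416]
contact_force: [-0.2, 0.4, -0.1]
width: 0.0449
shift cm [-1.89 -1.93 34.56] turn deg [-77.96   0.08  -0.11]  q [ 0.414  0.377  1.425 -0.     1.337  1.678] t 11.6
```

View pics/s9.png

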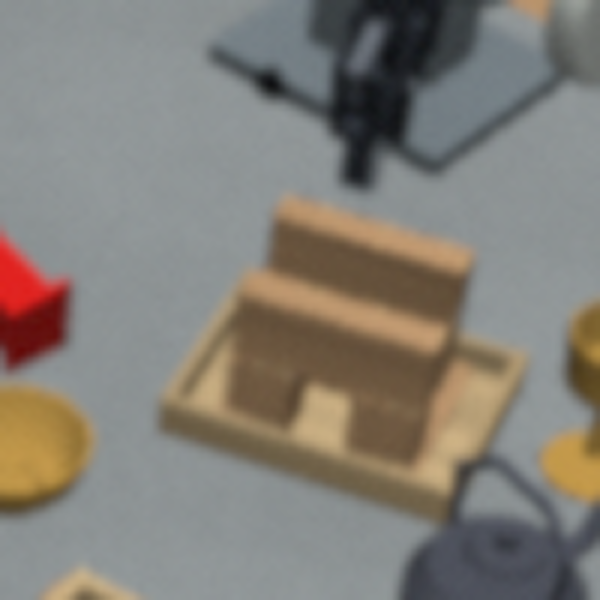

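```bash
python3 -m crank '[[-1.5,-0.5,6,-10,0,0,8],[-1.9,-1,12,-20,0,0,8],[-1.9,-1.5,18,-30,0,0,8],[-1.9,-1.9,23,-40,0,0,8],[-1.9,-1.9,28,-50,0,0,8]]';  python3 -c "
from h import *
log()
to([0.6336,-0.019,0.19],down(5.5))"
```

```text
clock: 12.22
position: [0.6126, 0.0417, 0.1872]
ee_rot: [0.693, 0.136, 0.695, -0.136]
contact_force: [0.4, 0.6, 0.6]
width: 0.0803
shift cm [-0.29 -4.83  4.24] turn deg [-2.766e+01 -2.300e-01  2.000e-02]  q [-0.045  0.344  1.437  0.     1.365  0.341] t 12.22
```

```bash
python3 -m crank '[[0,-2.5,2,-10,0,0,8],[0,-4.8,4.2,-20,0,0,8],[0,-4.8,4.2,-27.6,0,0,8],[0,-4.8,4.2,-27.6,0,0,8],[0,-4.8,4.2,-27.6,0,0,8]]';  python3 -c "
from h import *
from m import rect
log()
to([0.6336,-0.019,0.19],down(5.5))
d=grab('wrist','pics/w10.png');C=cloud(d); print(st()[2].round(3))
crop(d['color'],150,40,400,240,3,'pics/w10c.png')
hsv=cv2.cvtColor(d['color'],cv2.COLOR_BGR2HSV); h,s,v=[hsv[...,i] for i in range(3)]
Z=C[...,2]
reg=(abs(C[...,0]-.63)<.07)&(abs(C[...,1])<.1)&(h>19)&(h<32)&(s>120)
for a,b in [(.03,.07),(.053,.065),(.04,.053)]: 
  m=reg&(Z>a)&(Z<b)&(v<190);rect(C[m],'vase')
reg=(abs(C[...,0]-.62)<.12)&(abs(C[...,1])<.13)
rect(C[reg&(Z>.055)&(Z<.07)],'rim')
"
```

```text
clock: 12.85
position: [0.6335, -0.0166, 0.1883]
ee_rot: [0.706, -0.031, 0.707, 0.031]
contact_force: [0.0, 0.2, -1.0]
width: 0.08
shift cm [-0.17 -0.24 -0.01] turn deg [-0.45 -0.12 -0.03]  q [-0.136  0.372  1.391  0.     1.381 -0.224] t 12.85
[[-0.001 -0.089  0.996]
 [ 0.     0.996  0.089]
 [-1.     0.    -0.001]]
vase 4646 c [ 0.6323 -0.0073] size [0.0521 0.1548] ang 5.0 medz 0.0528
vase 2244 c [ 0.6328 -0.0041] size [0.0491 0.1419] ang 5.83 medz 0.0557
vase 2344 c [ 0.633 -0.007] size [0.048  0.1542] ang 5.12 medz 0.0492
rim 7863 c [ 0.6328 -0.001 ] size [0.1503 0.1862] ang 5.63 medz 0.06
```

View pics/w10c.png

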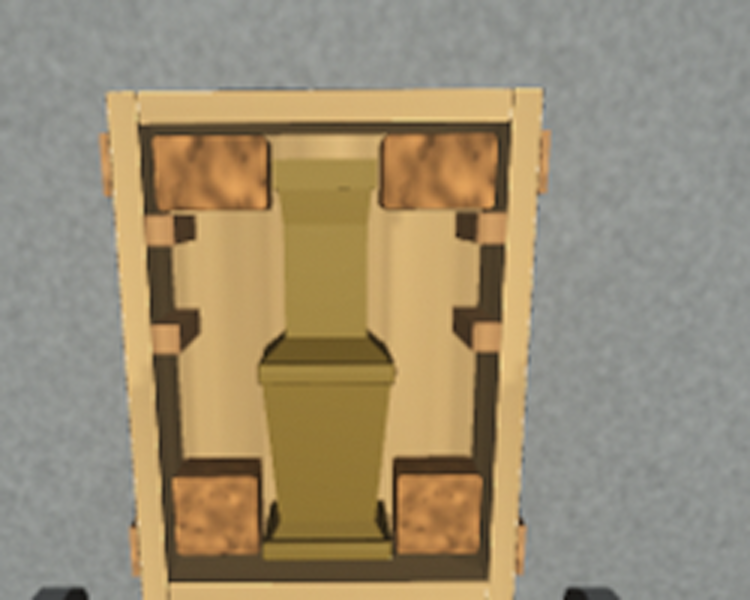

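```bash
python3 -c "
from h import *
to([0.6349,-0.0219,0.05],down(5.5));to([0.6349,-0.0219,-0.022],down(5.5))"
```

```text
shift cm [13.86 -0.56  0.1 ] turn deg [-0.41 -0.08 -0.02]  q [-0.136  0.372  1.39  -0.     1.381 -0.225] t 12.9
shift cm [21.06 -0.56  0.11] turn deg [-0.41 -0.08 -0.02]  q [-0.136  0.372  1.39  -0.     1.381 -0.225] t 12.9
```

```bash
python3 -m crank '[[4,-0.6,0.1,-0.4,0,0,8],[9,-0.6,0.1,-0.4,0,0,8],[13.9,-0.6,0.1,-0.4,0,0,8],[13.9,-0.6,0.1,-0.4,0,0,8],[13.9,-0.6,0.1,-0.4,0,0,8]]';  python3 -c "
from h import *
to([0.6349,-0.0219,-0.022],down(5.5))
d=grab('wrist','pics/w11.png')"
```

```text
clock: 13.52
position: [0.6371, -0.0227, 0.0521]
ee_rot: [0.707, -0.034, 0.705, 0.034]
contact_force: [1.2, -0.3, 0.2]
width: 0.0799
shift cm [ 7.41  0.11 -0.23] turn deg [0.04 0.15 0.04]  q [-0.145  0.475  1.579 -0.     1.085 -0.241] t 13.53
```

View pics/w11.png

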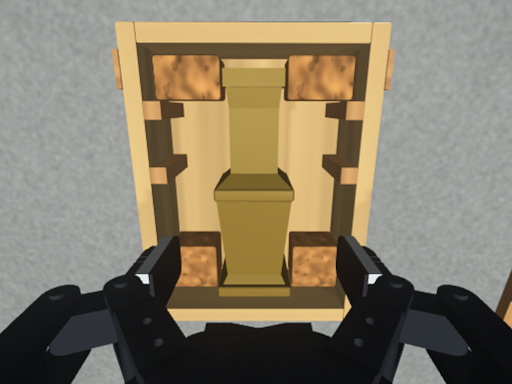

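```bash
python3 -m crank '[[1,0.1,-0.2,0,0,0,7],[2.5,0.1,-0.2,0,0,0,7],[4.5,0.1,-0.2,0,0,0,7],[6.5,0.1,-0.2,0,0,0,7],[7.3,0.1,-0.2,0,0,0,7]]'; python3 -m crank '[[0.1,0,0,0,0,0,7],[0.1,0,0,0,0,0,7]]';  python3 -c "
from h import *
to([0.6349,-0.0219,-0.022],down(5.5))
d=grab('wrist','pics/w12.png')"
```

```text
clock: 14.2
position: [0.6321, -0.0219, -0.0238]
ee_rot: [0.705, -0.034, 0.708, 0.034]
contact_force: [-3.4, -0.1, 30.9]
width: 0.0699
clock: 14.45
position: [0.6338, -0.0221, -0.0234]
ee_rot: [0.706, -0.034, 0.706, 0.034]
contact_force: [0.8, -0.3, 0.0]
width: 0.07
shift cm [-0.14  0.01  0.11] turn deg [0.04 0.03 0.01]  q [-0.144  0.551  1.664 -0.     0.926 -0.241] t 14.45
```

View pics/w12.png

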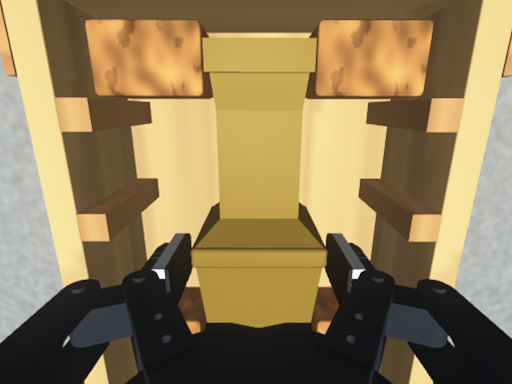

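```bash
python3 -m crank '[[0,0,0,0,0,0,3],[0,0,0,0,0,0,3],[0,0,0,0,0,0,3],[0,0,0,0,0,0,3]]' 70;  python3 -c "
from h import *
to([0.6349,-0.0219,-0.022],down(5.5)); print(st()[0]['contact_force'])
d=grab('wrist','pics/w13.png')"
```

```text
clock: 15.0
position: [0.634, -0.0221, -0.0231]
ee_rot: [0.707, -0.034, 0.706, 0.034]
contact_force: [0.8, -0.2, 4.1]
width: 0.0446
shift cm [-0.11  0.01  0.1 ] turn deg [0.04 0.05 0.01]  q [-0.144  0.551  1.663 -0.     0.927 -0.241] t 15.0
[ 0.81282111 -0.20020911  4.05628861]
```

View pics/w13.png

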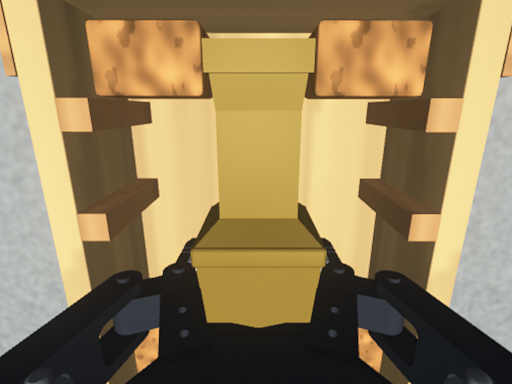

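```bash
python3 -m crank '[[-0.7,0,0,0,0,0,3],[-2,0,0,0,0,0,3],[-4,0,0,0,0,0,3],[-6,0,0,0,0,0,3],[-8,0,0,0,0,0,3]]' 80; python3 -m crank '[[-2,0,0,0,0,0,3],[-4,0,0,0,0,0,3],[-5.5,0,0,0,0,0,3],[-5.5,0,0,0,0,0,3]]';  python3 -c "
from h import *
log(); s=st(); print(s[0]['contact_force'],s[0]['width'],s[1])
d=grab('wrist','pics/w14.png'); crop(grab('scene')['color'],210,110,340,260,4,'pics/s14.png')"
```

```text
clock: 15.68
position: [0.6333, -0.022, 0.0573]
ee_rot: [0.706, -0.034, 0.706, 0.034]
contact_force: [0.3, 0.3, -3.5]
width: 0.0445
clock: 16.18
position: [0.6345, -0.0222, 0.1129]
ee_rot: [0.707, -0.034, 0.705, 0.034]
contact_force: [-1.0, 0.8, -4.3]
width: 0.0441
[-0.99303556  0.76441853 -4.25597431] 0.04414282395792923 [ 0.63449404 -0.02217906  0.11286927]
```

View pics/s14.png

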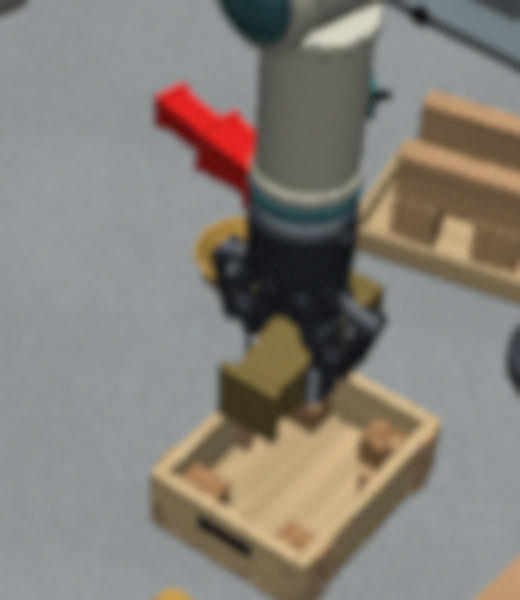

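View pics/w14.png

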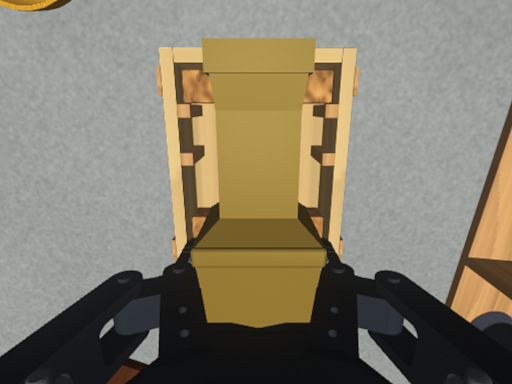

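```bash
python3 -m crank '[[0,0,0,0,0,8,3],[0,0,0,0,0,16,3],[0,0,0,0,0,20,3],[0,0,0,0,0,20,3]]';  python3 -c "
from h import *
log(); s=st(); print(s[0]['qpos'],s[0]['width'],s[1]); print(s[2].round(3))"
```

```text
clock: 16.77
position: [0.633, -0.024, 0.1093]
ee_rot: [0.689, 0.09, 0.703, 0.155]
contact_force: [0.2, -0.3, -3.8]
width: 0.0445
[-0.34462199  0.48571077  1.46614309  0.32068787  1.35694912 -0.53299356] 0.04445684280750764 [ 0.63300117 -0.02403749  0.10930186]
[[-0.035 -0.087  0.996]
 [ 0.34   0.936  0.094]
 [-0.94   0.342 -0.003]]
```

```bash
cat > kin.py <<'E'
import numpy as np,json
from scipy.optimize import least_squares
from scipy.spatial.transform import Rotation as R
rx=lambda a:R.from_euler('x',a).as_matrix(); ry=lambda a:R.from_euler('y',a).as_matrix(); rz=lambda a:R.from_euler('z',a).as_matrix()
# link frame: z along link
def fk(q,p):
    h,r0,s,a2,a3,d4,d6=p
    A=rz(q[0]); P=A@np.array([r0,s,h]); A=A@ry(q[1]); P=P+A@[0,0,a2]; A=A@ry(q[2]); P=P+A@[a3,0,d4]
    A=A@rz(SG*q[3])@ry(q[4])@rz(SG6*q[5]); P=P+A@[0,0,d6]
    return P,A   # A z = tool x
SG=1;SG6=1
D=[json.loads(l) for l in open('log.jsonl')]
def rot(q): return R.from_quat([q[1],q[2],q[3],q[0]]).as_matrix()
if __name__=="__main__":
  for SG in (1,-1):
   for SG6 in (1,-1):
    res=least_squares(lambda p:np.concatenate([fk(q,p)[0]-np.array(x) for q,x,_ in D]),[.3,0,.07,.4,0,.4,.2])
    print(SG,SG6,res.x.round(4),np.sqrt((res.fun**2).mean()))
    for q,x,o in D[-2:]: 
        A=fk(q,res.x)[1]; T=rot(o); print((A.T@T).round(2).tolist())
E
python3 kin.py
```

```text
1 1 [ 0.1368 -0.      0.0694  0.6297  0.0604  0.4211  0.3955] 4.241508694170413e-10
[[-0.0, 0.0, -1.0], [0.0, 1.0, 0.0], [1.0, -0.0, -0.0]]
[[-0.0, 0.0, -1.0], [0.0, 1.0, 0.0], [1.0, -0.0, -0.0]]
1 -1 [ 0.1368 -0.      0.0694  0.6297  0.0604  0.4211  0.3955] 4.241508694170413e-10
[[0.0, 0.46, -0.89], [0.0, 0.89, 0.46], [1.0, -0.0, -0.0]]
[[0.0, 0.88, -0.48], [0.0, 0.48, 0.88], [1.0, -0.0, -0.0]]
-1 1 [-0.4028  0.0387  0.0729  0.4704  0.0104  0.4185 -0.2467] 0.01626155344585836
[[0.0, 0.0, -1.0], [-0.0, 1.0, 0.0], [1.0, 0.0, 0.0]]
[[-0.33, -0.04, -0.94], [0.48, 0.85, -0.21], [0.81, -0.52, -0.26]]
-1 -1 [-0.4028  0.0387  0.0729  0.4704  0.0104  0.4185 -0.2467] 0.01626155344585836
[[-0.0, 0.46, -0.89], [-0.0, 0.89, 0.46], [1.0, 0.0, 0.0]]
[[0.26, 0.72, -0.64], [0.52, 0.45, 0.72], [0.81, -0.52, -0.26]]
```

```bash
cat >> kin.py <<'E'
PAR=[0.1368,0,0.0694,0.6297,0.0604,0.4211,0.3955]
def fit():
    return least_squares(lambda p:np.concatenate([fk(q,p)[0]-np.array(x) for q,x,_ in D]),PAR).x
LO=np.array([-2.89,-.75,.22,-1.18,.11,-2.7]);HI=np.array([2.89,2.08,2.7,4.32,2.71,2.7])
M=np.array([[0,0,-1],[0,1,0],[1,0,0]])
def ik(P,T,q0,par):
    def e(q):
        p,A=fk(q,par); return np.concatenate([(p-P)*5,R.from_matrix((A@M).T@T).as_rotvec()])
    r=least_squares(e,np.clip(q0,LO+.001,HI-.001),bounds=(LO,HI)); return r.x,np.abs(r.fun).max()
def tool(az,el):
    # tool pointing: el=0 down, 90 horizontal toward azimuth az; jaw horizontal, perpendicular
    a=np.radians(az);e=np.radians(el); x=np.array([np.cos(a)*np.sin(e),np.sin(a)*np.sin(e),-np.cos(e)]); z=np.array([np.sin(a),-np.cos(a),0])
    return np.stack([x,np.cross(z,x),z],1)
E
python3 - <<'E'
import sys; sys.argv=['x']
from kin import *
par=fit(); q=np.array(D[-1][0])
def show(lbl,G,az,el,off=.055):
    global q
    T=tool(az,el); P=np.array(G)+off*T[:,0]; q,e=ik(P,T,q,par)
    w=np.array(G)-(.3955-off)*T[:,0]; print(lbl,q.round(2),'err',round(e,4),'wrist',w.round(3))
show('now',[.634,-.022,.16],95.5,0)
show('lay',[.45,-.07,.026],95.5,0)
show('regrasp',[.45,-.02,.028],95.5,-15)
for el in (0,15,30,45,60,75): show('turn%d'%el,[.45,-.1,.30],95.5-el*.32,el)
show('over',[.5015,-.305,.25],71.6,75)
show('stand',[.5015,-.305,.13],71.6,75)
show('retreat',np.array([.5015,-.305,.13])-.1*tool(71.6,75)[:,0],71.6,75)
E
```

```text
now [-0.14  0.43  1.52 -0.    1.2  -0.24] err 0.0 wrist [ 0.634 -0.022  0.501]
lay [-0.31  0.36  2.07 -0.    0.71 -0.4 ] err 0.0 wrist [ 0.45  -0.07   0.367]
regrasp [-0.    0.37  2.1  -0.42  0.69  0.23] err 0.0 wrist [0.442 0.068 0.357]
turn0 [-0.37  0.08  1.65  0.    1.42 -0.47] err 0.0 wrist [ 0.45  -0.1    0.641]
turn15 [-0.54  0.13  1.62  0.22  1.54 -0.57] err 0.0 wrist [ 0.451 -0.188  0.629]
turn30 [-0.69  0.18  1.63  0.42  1.64 -0.65] err 0.0 wrist [ 0.438 -0.27   0.595]
turn45 [-0.82  0.25  1.68  0.6   1.73 -0.73] err 0.0 wrist [ 0.413 -0.338  0.541]
turn60 [-0.92  0.33  1.77  0.76  1.8  -0.81] err 0.0 wrist [ 0.38  -0.386  0.47 ]
turn75 [-1.    0.42  1.87  0.9   1.86 -0.92] err 0.0 wrist [ 0.346 -0.412  0.388]
over [-1.09  0.71  1.43  0.87  2.01 -0.84] err 0.0 wrist [ 0.398 -0.617  0.338]
stand [-1.09  0.84  1.5   0.81  1.88 -1.  ] err 0.0 wrist [ 0.398 -0.617  0.218]
retreat [-1.18  0.88  1.3   0.78  2.03 -0.93] err 0.0 wrist [ 0.367 -0.709  0.244]
```

```bash
python3 -c "
from h import *
from kin import tool
to([.45,-.07,.11],tool(95.5,0)); to([.45,-.07,-.031],tool(95.5,0))"
```

```text
shift cm [ -0.98  -2.69 -18.65] turn deg [ -0.15  -0.17 -19.98]  q [-0.345  0.486  1.466  0.321  1.357 -0.533] t 16.77
shift cm [ 12.27  -7.5  -18.6 ] turn deg [ -0.15  -0.17 -19.98]  q [-0.345  0.486  1.466  0.321  1.357 -0.533] t 16.77
```

```bash
python3 -m crank '[[-0.3,-0.5,-4,0,0,-8,3],[-0.6,-1.5,-9,0,0,-15,3],[-1,-2.7,-14,0,0,-20,3],[-1,-2.7,-18.6,0,0,-20,3],[-1,-2.7,-18.6,0,0,-20,3]]';  python3 -c "
from h import *
from kin import tool
to([.45,-.07,-.031],tool(95.5,0)); grab('wrist','pics/w15.png')"
```

```text
clock: 17.4
position: [0.4461, -0.0665, 0.1113]
ee_rot: [0.705, -0.034, 0.708, 0.035]
contact_force: [1.0, 0.9, -4.2]
width: 0.0446
shift cm [14.23 -0.4   0.42] turn deg [ 0.09 -0.24 -0.07]  q [-3.020e-01  1.660e-01  1.894e+00 -1.000e-03  1.086e+00 -3.990e-01] t 17.4
```

View pics/w15.png

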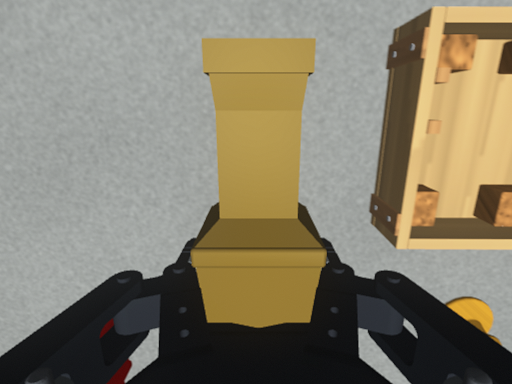

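```bash
python3 -m crank '[[4,0,0,0,0,0,3],[8,0,0,0,0,0,3],[11.5,0,0,0,0,0,3],[13,0,0,0,0,0,3],[13.6,0,0,0,0,0,3]]'; python3 -m crank '[[0.2,0,0,0,0,0,3],[0.35,0,0,0,0,0,3],[0.45,0,0,0,0,0,3]]';  python3 -c "
from h import *
print(st()[0]['contact_force'],st()[1])
crop(grab('scene')['color'],160,150,290,260,5,'pics/s16.png')"
```

```text
clock: 18.08
position: [0.4523, -0.0684, -0.0253]
ee_rot: [0.706, -0.034, 0.706, 0.034]
contact_force: [-0.6, -0.4, -3.1]
width: 0.0447
clock: 18.45
position: [0.4519, -0.0689, -0.0283]
ee_rot: [0.707, -0.034, 0.706, 0.034]
contact_force: [0.2, -1.2, -3.9]
width: 0.0445
[ 0.24085524 -1.20429821 -3.92944864] [ 0.45193697 -0.06885193 -0.02832866]
```

View pics/s16.png

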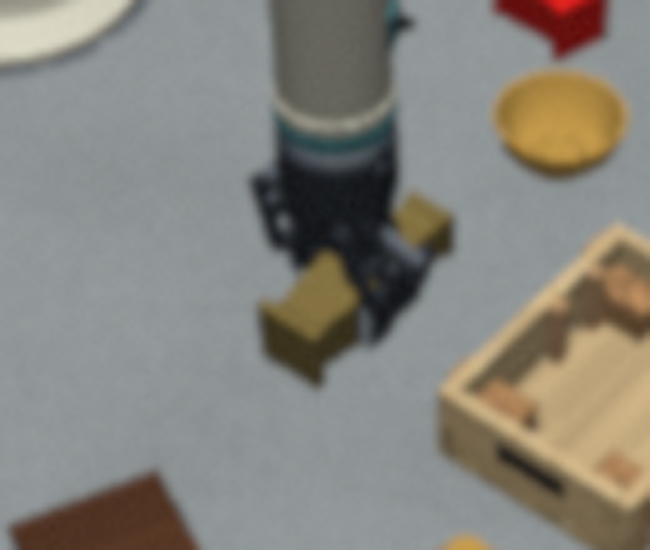

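```bash
python3 -m crank '[[0.15,0,0,0,0,0,3],[0.3,0,0,0,0,0,3],[0.3,0,0,0,0,0,3]]'
```

```text
clock: 18.88
position: [0.4515, -0.0688, -0.0311]
ee_rot: [0.707, -0.034, 0.706, 0.034]
contact_force: [-1.7, 0.7, 4.4]
width: 0.045
```

```bash
python3 -m crank '[[0,0,0,0,0,0,5],[0,0,0,0,0,0,7],[0,0,0,0,0,0,7],[0,0,0,0,0,0,7]]'; python3 -m crank '[[-3,0,0,0,0,0,7],[-7,0,0,0,0,0,7],[-10,0,0,0,0,0,7],[-10,0,0,0,0,0,7]]'; python3 -c "
from h import *
from m import rect
log(); d=grab('wrist','pics/w17.png'); C=cloud(d); Z=C[...,2]
m=(Z>.028)&(Z<.07)&(C[...,1]<.09)&(abs(C[...,0]-.45)<.1); k,l,s,c=cv2.connectedComponentsWithStats(m.astype(np.uint8))
for i in s[1:,4].argsort()[::-1][:3]: rect(C[l==i+1],'vase')
m=(Z>.012)&(Z<.07)&(C[...,1]<.09)&(abs(C[...,0]-.45)<.1); k,l,s,c=cv2.connectedComponentsWithStats(m.astype(np.uint8))
for i in s[1:,4].argsort()[::-1][:3]: rect(C[l==i+1],'vase2')
d=grab('top'); C=cloud(d);Z=C[...,2];hsv=cv2.cvtColor(d['color'],cv2.COLOR_BGR2HSV)
"
```

```text
clock: 19.38
position: [0.4513, -0.0687, -0.0319]
ee_rot: [0.706, -0.034, 0.706, 0.034]
contact_force: [-0.6, -0.3, 0.0]
width: 0.0698
clock: 19.88
position: [0.4532, -0.0692, 0.0702]
ee_rot: [0.708, -0.035, 0.704, 0.033]
contact_force: [0.1, -0.6, -0.2]
width: 0.0699
vase 10694 c [ 0.45   -0.0492] size [0.05   0.1467] ang 5.6 medz 0.0448
vase 18 c [0.5496 0.0618] size [0.0007 0.0034] ang 0.1 medz 0.0465
vase 9 c [0.5496 0.0696] size [0.0006 0.0019] ang 1.3 medz 0.049
vase2 10810 c [ 0.4501 -0.0492] size [0.0501 0.1467] ang 5.56 medz 0.0447
vase2 18 c [0.5496 0.0618] size [0.0007 0.0034] ang 0.1 medz 0.0465
vase2 10 c [0.5497 0.0614] size [0.0006 0.0039] ang 6.35 medz 0.0167
```

View pics/w17.png

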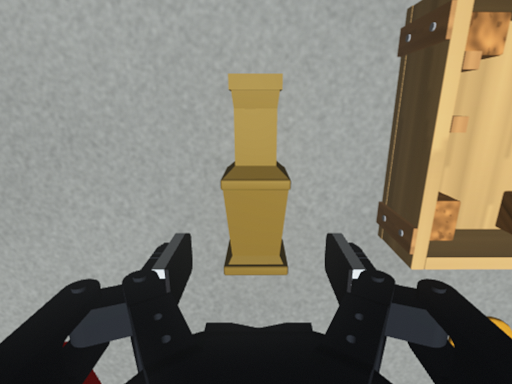

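```bash
python3 -c "
from h import *
from kin import tool
T=tool(95.5,-15); G=np.array([.4472,-.0198,.028])
to(G+(.055-.10)*T[:,0],T); to(G+.055*T[:,0],T)"
```

```text
shift cm [-0.37  6.05  0.11] turn deg [  0.04  -0.02 -15.  ]  q [-0.304  0.221  1.951 -0.     0.97  -0.4  ] t 19.98
shift cm [9.29 3.46 0.11] turn deg [  0.04  -0.02 -15.  ]  q [-0.304  0.221  1.951 -0.     0.97  -0.4  ] t 19.98
```

```bash
python3 -m crank '[[-0.4,3,0.1,0,0,-7,6],[-0.4,6,0.1,0,0,-15,6],[-0.4,6,0.1,0,0,-15,6],[-0.4,6,0.1,0,0,-15,6]]'; python3 -c "
from h import *
from kin import tool
log()
T=tool(95.5,-15); G=np.array([.4472,-.0198,.028])
to(G+.055*T[:,0],T)
d=grab('wrist','pics/w18.png');C=cloud(d)
s,p,r=st()
# tip check in tool frame
P=(C.reshape(-1,3)-p)@r; v=d['color'].reshape(-1,3).max(1)
k=(abs(P[:,2])<.06)&(abs(P[:,1])<.02)&(P[:,0]>-.1)&(P[:,0]<0)&(v<110)&(abs(P[:,2])>.02)
print(np.percentile(P[k,0],[50,90,98,100]))"
```

```text
clock: 20.48
position: [0.4456, -0.0083, 0.0709]
ee_rot: [0.704, -0.127, 0.697, -0.057]
contact_force: [0.6, 0.7, 0.2]
width: 0.06
shift cm [ 9.95 -0.01  0.07] turn deg [ 0.21 -0.12 -0.02]  q [ 0.055  0.22   1.985 -0.323  0.953  0.146] t 20.48
[-0.08960711 -0.05703086 -0.04379351 -0.03599354]
```

View pics/w18.png

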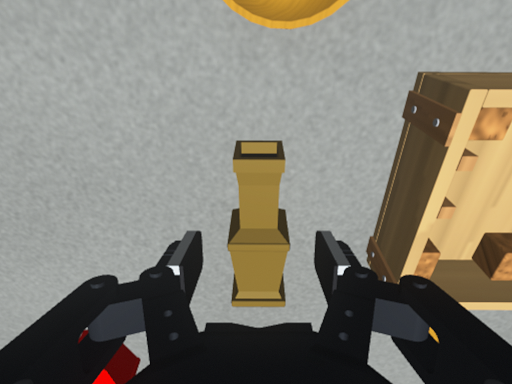

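```bash
python3 -m crank '[[3,0,0.1,0,0,0,6],[6,0,0.1,0,0,0,6],[8.5,0,0.1,0,0,0,6],[9.9,0,0.1,0,0,0,6],[9.9,0,0.1,0,0,0,6]]'; python3 -c "
from h import *
from kin import tool
T=tool(95.5,-15); G=np.array([.4472,-.0198,.028])
to(G+.055*T[:,0],T); print(st()[0]['contact_force'])
d=grab('wrist','pics/w19.png')"
```

```text
clock: 21.15
position: [0.4493, -0.0357, -0.0242]
ee_rot: [0.704, -0.125, 0.697, -0.059]
contact_force: [-0.7, 0.5, 0.5]
width: 0.0602
shift cm [ 0.04  0.19 -0.06] turn deg [-0.09 -0.14 -0.01]  q [-0.007  0.365  2.104 -0.416  0.691  0.224] t 21.15
[-0.66544022  0.51043415  0.49886138]
```

View pics/w19.png

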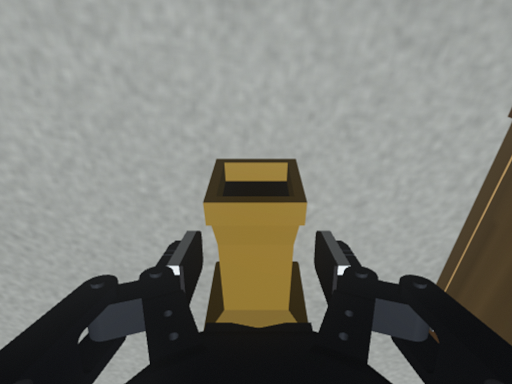

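Pads straddle the neck (between collar at v≈215 and shoulder at v≈310). Close firmly, then lift.

```bash
python3 -m crank '[[0,0,0,0,0,0,2],[0,0,0,0,0,0,2],[0,0,0,0,0,0,2],[0,0,0,0,0,0,2],[0,0,0,0,0,0,2]]' 110; python3 -c "
from h import *
from kin import tool
d=grab('wrist','pics/w20.png')
T=tool(95.5,-15); s,p,r=st(); print(s['contact_force'])
# straight up in tool axes
print('up 10cm in tool',(r.T@[0,0,10]).round(2))
T=tool(95.5,-15)
G=p-.055*r[:,0]; print(G)
"
```

```text
clock: 21.82
position: [0.4502, -0.0343, -0.0225]
ee_rot: [0.705, -0.127, 0.695, -0.058]
contact_force: [-1.1, -0.9, 5.7]
width: 0.0286
[-1.01567914  0.95810235  5.67497534]
up 10cm in tool [-9.66 -2.6   0.01]
[ 0.44877491 -0.02005755  0.03067073]
```

View pics/w20.png

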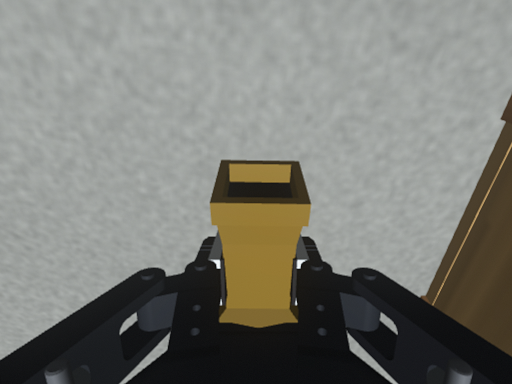

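```bash
python3 -m crank '[[-0.5,-0.13,0,0,0,0,2],[-1.9,-0.5,0,0,0,0,2],[-3.9,-1,0,0,0,0,2],[-5.8,-1.6,0,0,0,0,2],[-5.8,-1.6,0,0,0,0,2]]'; python3 -c "
from h import *
log();d=grab('wrist','pics/w21.png'); s=grab('scene'); crop(s['color'],160,130,290,260,4,'pics/s21.png'); print(st()[0]['contact_force'])"
```

```text
clock: 22.5
position: [0.4515, -0.0345, 0.0384]
ee_rot: [0.706, -0.126, 0.694, -0.059]
contact_force: [0.8, -0.6, -3.8]
width: 0.0286
[ 0.03442946 -0.36821481 -4.89290128]
```

View pics/w21.png

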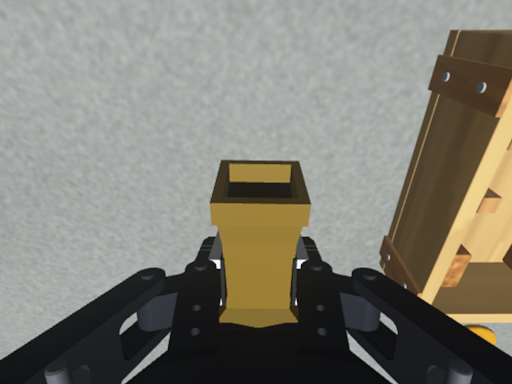

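View pics/s21.png

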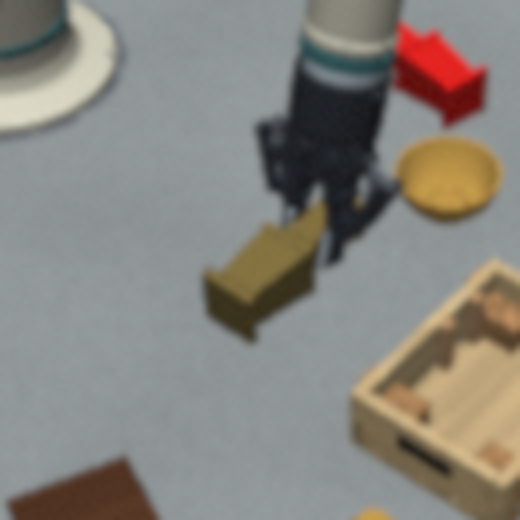

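```bash
cat > tgt.py <<'E'
from h import *
from kin import tool
D=[json.loads(l) for l in open('log.jsonl')]
# vase in tool frame at second grasp
pg=np.array([.4502,-.0343,-.0225]); rg=rot(np.array([.705,-.127,.695,-.058])/np.linalg.norm([.705,-.127,.695,-.058]))
m=np.array([-.0963,.9954,0]); mid=np.array([.4499,-.0477,.025])
mt=rg.T@m; zt=rg.T@np.array([0,0,1]); mt/=np.linalg.norm(mt); midt=rg.T@(mid-pg); midt[2]=0
def vase():
    s,p,r=st(); return p+r@midt, r@mt, r@zt
def upright(xy,z,az):
    # vase frame: mouth->up ; its lying-up dir zt -> horizontal, opposite to azimuth
    a=np.radians(az); b=-np.array([np.cos(a),np.sin(a),0])
    A=np.stack([mt,zt,np.cross(mt,zt)],1); B=np.stack([[0,0,1],b,np.cross([0,0,1],b)],1)
    T=B@np.linalg.inv(A); u,_,v=np.linalg.svd(T); T=u@v
    return np.array([*xy,z])-T@midt, T
E
python3 -c "
from tgt import *
print(midt,mt,vase())
T=tool(88,35); to(np.array([.45,-.12,.28])+.055*T[:,0],T)
P,T=upright((.5015,-.305),.24,71.6); print(P,T.round(3),tool(71.6,75).round(3))"
```

```text
[-0.04241391 -0.02518983  0.        ] [-0.25980566  0.96565839  0.00221016] (array([ 0.45099359, -0.04781466,  0.08418244]), array([-0.09405092,  0.99556651,  0.00132575]), array([ 0.00108319, -0.00122932,  0.99999866]))
shift cm [-17.76 -10.33  -0.38] turn deg [ 7.65 -1.33 49.91]  q [-0.005  0.266  2.034 -0.351  0.846  0.133] t 22.6
[ 0.51652173 -0.2599358   0.25330539] [[ 0.306  0.08   0.948]
 [ 0.916  0.247 -0.317]
 [-0.26   0.966  0.002]] [[ 0.305  0.082  0.949]
 [ 0.917  0.246 -0.316]
 [-0.259  0.966  0.   ]]
```

```bash
python3 -m crank '[[-4,-2.3,0,0,0,5,2],[-8,-4.6,0,1,0,15,2],[-12,-7,0,3,-0.5,25,2],[-16,-9,-0.3,5,-1,35,2],[-17.8,-10.3,-0.4,6,-1,42,2]]'; python3 -c "
from tgt import *
log(); print(vase()); 
P,T=upright((.5015,-.305),.24,71.6); to(P,T)
s=grab('scene'); crop(s['color'],100,60,300,260,3,'pics/s22.png')"
```

```text
clock: 23.22
position: [0.4515, -0.0909, 0.2366]
ee_rot: [0.691, 0.168, 0.684, 0.163]
contact_force: [1.0, 0.8, -3.6]
width: 0.0289
(array([ 0.45082987, -0.13259957,  0.26287068]), array([0.00404319, 0.74110116, 0.6713812 ]), array([-0.0113347 , -0.6713096 ,  0.74109038]))
shift cm [ -9.12 -14.26   6.69] turn deg [ 11.86 -14.12  47.33]  q [-0.678  0.201  1.626  0.371  1.613 -0.711] t 23.23
```

View pics/s22.png

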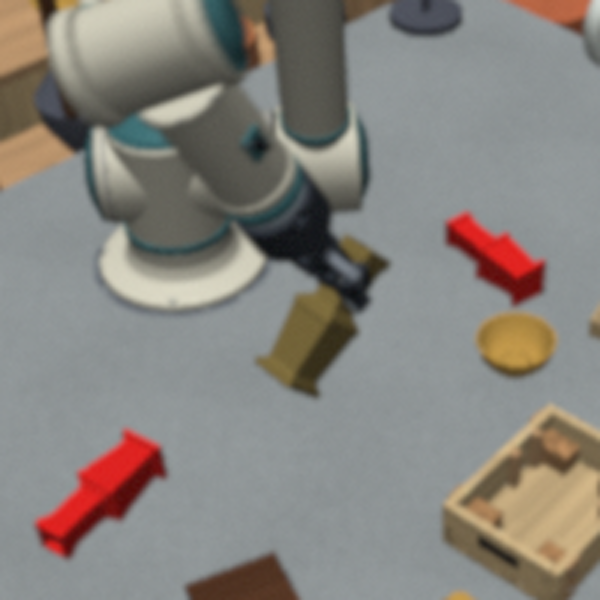

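```bash
python3 -m crank '[[-1.8,-2.9,1.3,2.4,-2.8,9.4,2],[-3.6,-5.7,2.7,4.7,-5.6,18.9,2],[-5.5,-8.6,4,7.1,-8.5,28.4,2],[-7.3,-11.4,5.4,9.5,-11.3,37.8,2],[-9.1,-14.3,6.7,11.9,-14.1,47.3,2]]'; python3 -c "
from tgt import *
log(); print(vase()); 
P,T=upright((.5015,-.305),.20,71.6); to(P,T)"
```

```text
clock: 23.9
position: [0.5173, -0.2594, 0.2493]
ee_rot: [0.622, 0.515, 0.486, 0.334]
contact_force: [1.6, -0.2, -3.2]
width: 0.0289
(array([ 0.50217707, -0.30441514,  0.23601412]), array([ 0.00508313, -0.00149123,  0.99998597]), array([-3.15978572e-01, -9.48766307e-01,  1.91332985e-04]))
shift cm [ 0.86 -3.5  -0.04] turn deg [-0.3  -0.06  0.01]  q [-1.097  0.696  1.414  0.88   2.034 -0.813] t 23.9
```

```bash
python3 -c "
from tgt import *
grab('wrist','pics/w23.png'); s=grab('scene'); crop(s['color'],80,100,260,300,3,'pics/s23.png'); t=grab('top'); crop(t['color'],270,140,440,290,4,'pics/t23.png')"
```

```text
(no output)
```

View pics/s23.png

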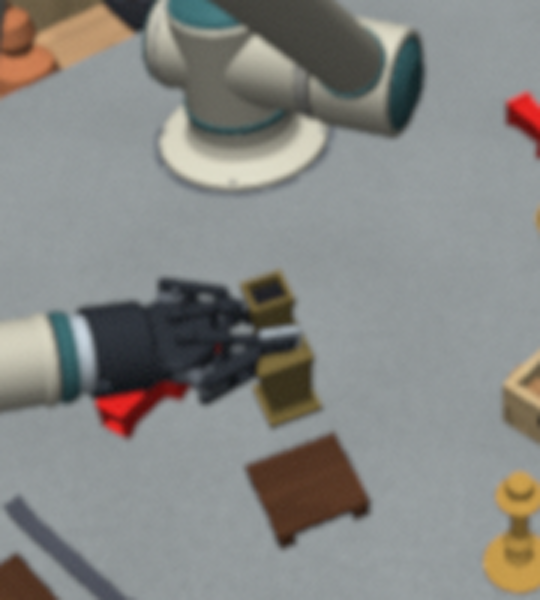

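View pics/t23.png

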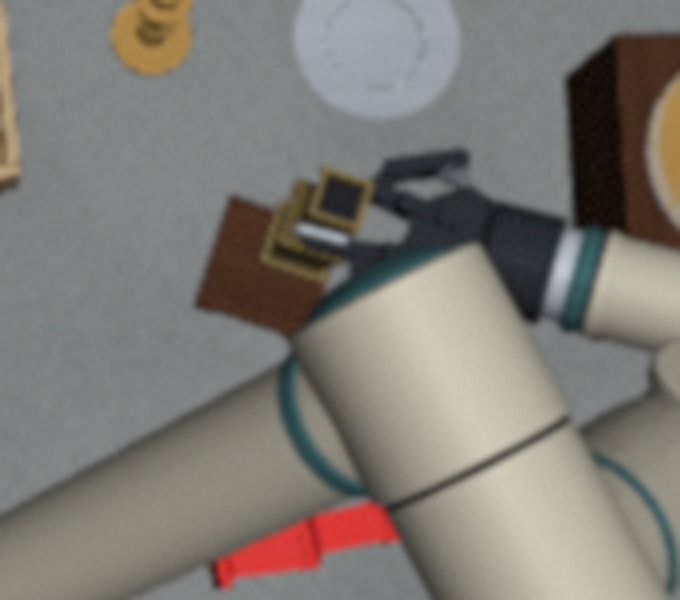

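View pics/w23.png

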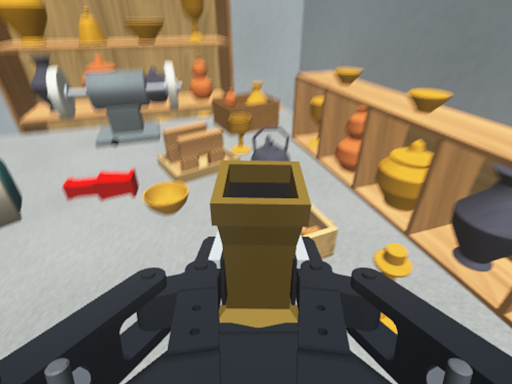

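```bash
python3 -c "
from tgt import *
from m import rect
for n in ('top','scene','wrist'):
  C=cloud(grab(n)); Z=C[...,2]; m=(abs(C[...,0]-.5)<.045)&(abs(C[...,1]+.305)<.045)
  rect(C[m&(Z>.295)&(Z<.32)],n+' collar'); 
  if n!='wrist': rect(C[m&(Z>.225)&(Z<.242)],n+' shoulder');rect(C[m&(Z>.157)&(Z<.169)],n+' foot')
print(vase()[0])"
```

```text
top collar 117 c [ 0.5023 -0.3055] size [0.0358 0.0375] ang 70.84 medz 0.3013
top shoulder 91 c [ 0.4998 -0.3046] size [0.05   0.0503] ang 72.28 medz 0.234
top foot 71 c [ 0.4979 -0.304 ] size [0.0493 0.0486] ang 71.35 medz 0.1641
scene collar 191 c [ 0.5032 -0.3043] size [0.0368 0.0403] ang 70.09 medz 0.3017
scene shoulder 119 c [ 0.5205 -0.3072] size [0.0226 0.054 ] ang 1.64 medz 0.2355
scene foot 108 c [ 0.5015 -0.3042] size [0.051  0.0489] ang 70.89 medz 0.1656
wrist collar 7069 c [ 0.495  -0.3202] size [0.08  0.039] ang 66.47 medz 0.3031
[ 0.50199665 -0.30169388  0.23853364]
```

```bash
python3 -c "
from tgt import *
for z in (.109,.101): 
  P,T=upright((.5015,-.305),z,71.6); to(P,T)
print(st()[1],st()[2].round(3).tolist())"
```

```text
shift cm [  3.09 -12.57   0.07] turn deg [-0.07 -0.26  0.23]  q [-1.094  0.69   1.416  0.878  2.034 -0.814] t 24.2
shift cm [  3.3  -13.34   0.07] turn deg [-0.07 -0.26  0.23]  q [-1.094  0.69   1.416  0.878  2.034 -0.814] t 24.2
[ 0.51688047 -0.25652907  0.25165154] [[0.302, 0.083, 0.95], [0.916, 0.25, -0.313], [-0.264, 0.965, -0.0]]
```

```bash
python3 -m crank '[[0.8,-3.5,0.1,-0.8,0,0.2,2],[1.7,-7,0.1,-0.8,0,0.2,2],[2.5,-10,0.1,-0.8,0,0.2,2],[2.9,-11.7,0.1,-0.8,0,0.2,2],[3.1,-12.4,0.1,-0.8,0,0.2,2]]'; python3 -m crank '[[0,0,0,0,0,0,2]]'; python3 -c "
from tgt import *
from m import rect
log()
print(vase(),st()[0]['contact_force'])
P,T=upright((.5015,-.305),.101,71.6); to(P,T)
s=grab('scene'); crop(s['color'],120,160,240,300,4,'pics/s24.png')
for n in ('top','scene'):
  C=cloud(grab(n)); Z=C[...,2]; m=(abs(C[...,0]-.5)<.045)&(abs(C[...,1]+.305)<.045)
  rect(C[m&(Z>.168)&(Z<.2)],n+' collar'); rect(C[m&(Z>.032)&(Z<.046)],n+' foot')
"
```

```text
clock: 24.82
position: [0.5174, -0.2596, 0.1246]
ee_rot: [0.626, 0.509, 0.483, 0.339]
contact_force: [0.3, 0.0, -3.7]
width: 0.0285
clock: 24.95
position: [0.5173, -0.26, 0.1248]
ee_rot: [0.626, 0.509, 0.483, 0.339]
contact_force: [0.0, 0.5, -2.9]
width: 0.029
(array([ 0.50277551, -0.30525623,  0.11145075]), array([-0.01222254,  0.00359273,  0.99991885]), array([-3.09154396e-01, -9.51011792e-01, -3.61953979e-04])) [ 0.03513425  0.54659628 -2.9130303 ]
shift cm [ 0.26 -1.01 -0.1 ] turn deg [ 0.81 -0.19 -0.02]  q [-1.097  0.838  1.482  0.813  1.896 -1.002] t 24.95
top collar 170 c [ 0.4966 -0.3164] size [0.0675 0.0659] ang 1.51 medz 0.1768
top foot 54 c [ 0.4943 -0.2881] size [0.1022 0.0478] ang 34.05 medz 0.0412
scene collar 193 c [ 0.4961 -0.3219] size [0.0696 0.0412] ang 70.99 medz 0.1769
scene foot 86 c [ 0.5019 -0.3063] size [0.0501 0.0539] ang 72.03 medz 0.0416
```

View pics/s24.png

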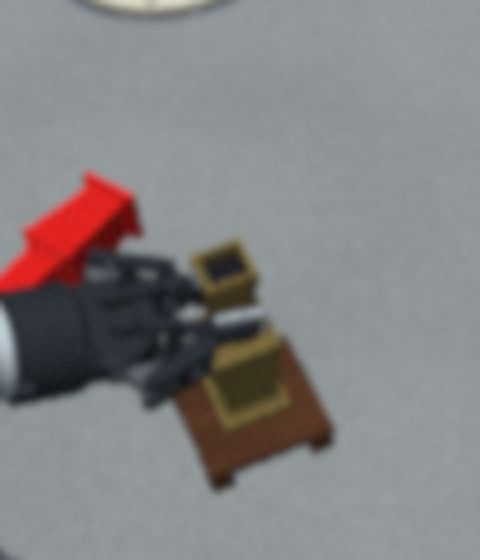

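```bash
python3 -m crank '[[0.07,-0.25,0,0.3,0,0,2],[0.13,-0.5,0,0.3,0,0,2],[0.2,-0.75,0,0.3,0,0,2],[0.23,-0.9,0,0.3,0,0,2]]'
```

```text
clock: 25.6
position: [0.517, -0.2602, 0.116]
ee_rot: [0.624, 0.512, 0.483, 0.339]
contact_force: [-1.5, -1.7, 3.8]
width: 0.0285
```

```bash
python3 -m crank '[[0,0,0,0,0,0,2],[0,0,0,0,0,0,3.2],[0,0,0,0,0,0,4],[0,0,0,0,0,0,6],[0,0,0,0,0,0,6]]'; python3 -c "
from tgt import *
print(st()[0]['contact_force'],st()[0]['width']); s=grab('scene'); crop(s['color'],120,160,240,300,4,'pics/s25.png'); grab('wrist','pics/w25.png')"
```

```text
clock: 26.22
position: [0.5172, -0.2603, 0.1146]
ee_rot: [0.625, 0.512, 0.484, 0.338]
contact_force: [0.8, -0.6, -0.6]
width: 0.0596
[ 0.8291405  -0.57170984 -0.55957157] 0.05963430563390957
```

View pics/s25.png

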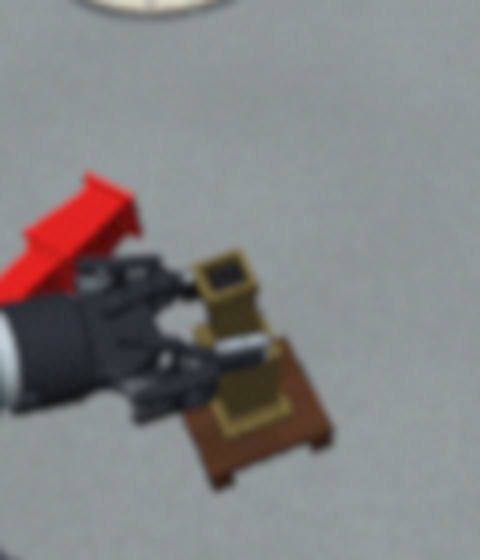

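View pics/w25.png

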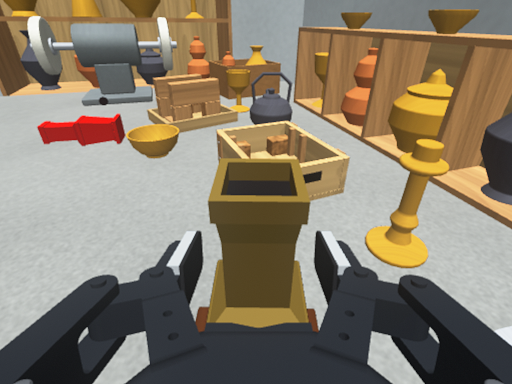

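Vase stands on its own, fingers clear on both sides. Back straight out along the tool axis (backwards and slightly up).

```bash
python3 -m crank '[[-1.5,0,0,0,0,0,6],[-4,0,0,0,0,0,6],[-7,0,0,0,0,0,6],[-11,0,0,0,0,0,6],[-14,0,0,0,0,0,6]]'; python3 -m crank '[[-0.5,0,0,0,0,0,6],[-0.5,0,0,0,0,0,6],[-0.5,0,0,0,0,0,6]]'; python3 -c "
from tgt import *
from m import rect
print(st()[0]['contact_force'],st()[1]); s=grab('scene'); crop(s['color'],100,100,240,300,3,'pics/s26.png'); cv2.imwrite('pics/s26f.png',s['color']); t=grab('top'); crop(t['color'],280,150,400,270,4,'pics/t26.png')
for n,d in (('top',t),('scene',s),('wrist',grab('wrist','pics/w26.png'))):
  C=cloud(d); Z=C[...,2]; m=(abs(C[...,0]-.5)<.03)&(abs(C[...,1]+.305)<.03)
  rect(C[m&(Z>.16)&(Z<.19)],n+' collar'); rect(C[m&(Z>.095)&(Z<.11)],n+' shoulder');rect(C[m&(Z>.03)&(Z<.04)],n+' foot')
  hsv=cv2.cvtColor(d['color'],cv2.COLOR_BGR2HSV); g=(abs(C[...,0]-.5)<.08)&(abs(C[...,1]+.305)<.08)&(hsv[...,2]<110)&(Z>.015)&(Z<.033)
  if g.any(): rect(C[g],n+' stand')
"
```

```text
clock: 26.95
position: [0.4737, -0.3911, 0.1513]
ee_rot: [0.625, 0.511, 0.484, 0.337]
contact_force: [0.1, -0.3, 0.3]
width: 0.06
clock: 27.32
position: [0.4733, -0.3923, 0.152]
ee_rot: [0.624, 0.512, 0.484, 0.338]
contact_force: [0.4, -0.2, 0.5]
width: 0.0599
[ 0.41775566 -0.24804215  0.53813026] [ 0.47331906 -0.39227288  0.15204406]
top collar 157 c [ 0.502  -0.3061] size [0.0367 0.0374] ang 69.15 medz 0.1682
top shoulder 93 c [ 0.5009 -0.3054] size [0.0493 0.0494] ang 70.84 medz 0.1044
top foot 68 c [ 0.4991 -0.3059] size [0.058  0.0581] ang 89.75 medz 0.0346
top stand 496 c [ 0.5007 -0.3046] size [0.0965 0.0963] ang 70.98 medz 0.0263
scene collar 180 c [ 0.5025 -0.3064] size [0.037  0.0393] ang 72.83 medz 0.168
scene shoulder 143 c [ 0.5032 -0.3075] size [0.0495 0.0484] ang 69.92 medz 0.1053
scene foot 81 c [ 0.51   -0.3144] size [0.0684 0.0418] ang 36.75 medz 0.0347
scene stand 567 c [ 0.5032 -0.3061] size [0.0959 0.0984] ang 72.07 medz 0.0259
wrist collar 1177 c [ 0.5023 -0.3054] size [0.0392 0.0361] ang 72.11 medz 0.1695
wrist shoulder 1039 c [ 0.502  -0.3072] size [0.0483 0.0498] ang 71.06 medz 0.1047
wrist foot 585 c [ 0.5007 -0.3108] size [0.0399 0.05  ] ang 71.35 medz 0.0349
wrist stand 3542 c [ 0.5009 -0.3051] size [0.0956 0.0949] ang 70.64 medz 0.0267
```

View pics/s26f.png

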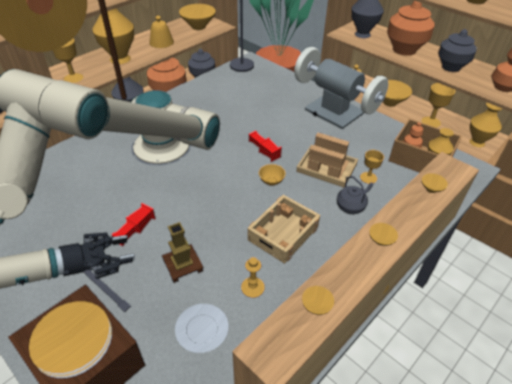

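View pics/t26.png

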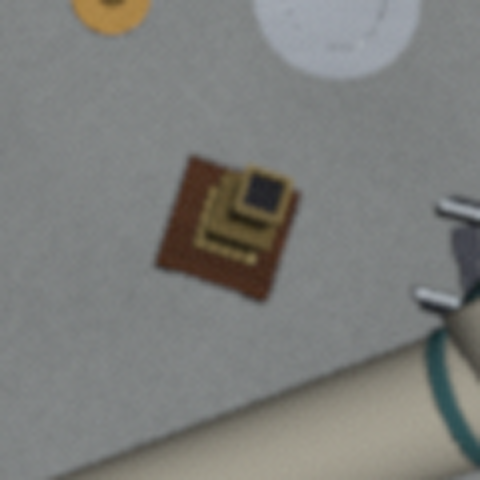

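View pics/w26.png

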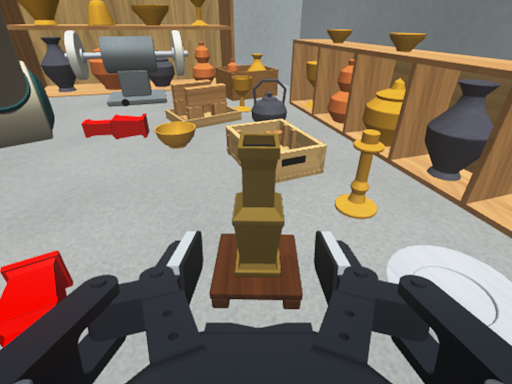

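```bash
python3 -c "
from h import *
from m import rect
C=cloud(grab('top'));Z=C[...,2]; m=(Z>.085)&(Z<.12)&(abs(C[...,0]-.547)<.08)&(abs(C[...,1]-.315)<.05)&(C[...,1]-.347<.33*(.5367-C[...,0])+.015)
rect(C[m],'yoke')
print(manip.sign_off())"
```

```text
yoke 343 c [0.538  0.3414] size [0.1225 0.0806] ang 16.59 medz 0.103
the job is handed in; nothing more can be done
None
```

I finished the whole sequence and handed it in at about 27.5 s of the 72 s allowed; the rig gives no verdict, so the results below are from my own checks.

**What I did:** I drew the yoke straight up and level, then stood it in the free part of the lid beside the other yoke. I lifted the vase out, laid it on its side on open table and let go. Then I took it again by the neck, turned it mouth up and set it down on the stand.

**Last checks:**
- **Vase on the stand:** upright, with its axis within about 2 mm of the stand's middle in all three cameras. Its sides are within about 2° of the stand's. Collar and shoulder centres lie within 1–2 mm of each other, so I saw no lean.
- **Robot:** the fingers had backed about 14 cm away, and the wrist force was near zero.
- **Other things:** in the final pictures the other things looked in place; I did not measure them.

**What disagreed:**
- **Fingertips:** they sit about 35 mm behind the reported TCP. My first yoke grasp closed on air above the board and did nothing; I measured the offset and corrected for it.
- **Lid battens:** the raised strips on the lid's floor showed about 3 mm high in the depth images, but the yoke settled at floor level.
- **Wrist force:** it showed a brief 31 N as the open gripper came down into the crate, and fell to zero at once. I took it as the arm stopping rather than a touch.
- **Yoke measurement:** my last numeric check of the yoke merged both yokes into one rectangle, so it proves nothing. I rely on the last pictures, which show both standing in the lid.

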